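Pack coated sample frames into a transport cassette

TASK

Take the cover off the transport cassette and lay it hub up on the black rubber mat, letting go of it; then stack squarely in the cassette's pocket first the carrier body, then every sample frame that is on the bench (window up, in any order), and last the top disc (disc up), each lying flat on the one below. Finally put the cover back over the central shaft and the pin together, fully home on the rim, and leave the other things on the bench where they are.

Things in the scene. Friction and masses are not known exactly. Their poses are not given: they have to be found in the camera images.
- cassette: transport cassette, fixed aluminium block 74 mm (x) by 210 mm (y), rim 66 mm above the bench, on a dark foot 80 by 210 by 8 mm. Origin under its centre, z up. Along its y: open pocket at -60 mm, upright central shaft at 0, thinner pin at +70 mm. Covered at the start
- pocket_floor (a point): centre of the pocket's floor, 8 mm above the bench; axes as the cassette. The pocket is 54 mm (x) by 74 mm (y), 58 mm deep, with a 6 mm 45-degree lead-in at the rim. Its +x and -x sides each have a finger slot 50 mm wide, centred, open to the outside from the floor up, so a part can be held across its 50 mm side right down to the floor
- shaft_foot (a point): foot of the central steel shaft, at rim height (66 mm), at the cassette's centre; the shaft is 14 mm in diameter, stands 34 mm above the rim, its last 5 mm tapering to 8 mm
- pin_foot (a point): foot of the anti-rotation pin, at rim height, 70 mm from the shaft towards the cassette's +y; 8 mm in diameter, 16 mm tall above the rim, its last 3 mm tapering to 4 mm
- cover: cassette's aluminium cover, 0.36 kg: plate 74 (x) by 206 (y) by 8 mm, with a square steel hub 36 by 36 mm, 20 mm tall, on its centre, sides parallel to the plate's (hub top 28 mm over the underside). A 16 mm bore runs through both. At the start home on the cassette. Origin: centre of the underside, on the bore's axis; z up to the hub, y towards the pin hole
- cover_pin_hole (a point): the 10 mm pin hole of the cover, at its underside, 70 mm from the bore towards the cover's +y
- rest_mat: a fixed black rubber mat 110 mm (x) by 230 mm (y), 4 mm thick, lying flat on the other side of the bench; origin under its centre
- carrier_body: the carrier body, a plain aluminium slab 50 by 70 mm, 16 mm thick (the thickest of the loose parts), 0.12 kg, with a shallow dark rectangle on top; lies flat on the bench; its origin is the centre of its underside; x is along its 50 mm side, y along its 70 mm side, z up; a half turn makes no difference to it
- top_disc: the top disc, a steel plate 50 by 70 mm, 6 mm thick, carrying a round 42 mm disc 4 mm tall on its top (10 mm in all), 0.10 kg; lies flat on the bench, disc up; its origin is the centre of its underside; x is along its 50 mm side, y along its 70 mm side, z up; a half turn makes no difference to it
- frame1: sample frame 1 of at most four alike (two to four are present), white plastic slab 50 by 70 mm, 8 mm thick with an amber glass window flush in its top, 0.04 kg; lies flat on the bench, window up; its origin is the centre of its underside; x is along its 50 mm side, y along its 70 mm side, z up; a half turn makes no difference to it
- frame2: sample frame 2 of at most four alike (two to four are present), white plastic slab 50 by 70 mm, 8 mm thick with an amber glass window flush in its top, 0.04 kg; lies flat on the bench, window up; its origin is the centre of its underside; x is along its 50 mm side, y along its 70 mm side, z up; a half turn makes no difference to it
- frame3: sample frame 3 of at most four alike (two to four are present), white plastic slab 50 by 70 mm, 8 mm thick with an amber glass window flush in its top, 0.04 kg; lies flat on the bench, window up; its origin is the centre of its underside; x is along its 50 mm side, y along its 70 mm side, z up; a half turn makes no difference to it
- frame4: sample frame 4 of at most four alike (two to four are present), white plastic slab 50 by 70 mm, 8 mm thick with an amber glass window flush in its top, 0.04 kg; lies flat on the bench, window up; its origin is the centre of its underside; x is along its 50 mm side, y along its 70 mm side, z up; a half turn makes no difference to it
- vial_a: bystander: a small glass vial with a white cap, 28 mm in diameter, 45 mm tall, standing; origin under its centre
- vial_b: bystander: a small glass vial with a white cap, 28 mm in diameter, 45 mm tall, standing; origin under its centre
- dish: bystander: a shallow glass dish 70 mm across, 15 mm tall; origin under its centre
- sample_box_a: bystander: a brown cardboard box 60 by 70 by 50 mm tall; origin under its centre
- sample_box_b: bystander: a brown cardboard box 60 by 70 by 50 mm tall; origin under its centre
- sample_box_c: bystander: a brown cardboard box 60 by 70 by 50 mm tall; origin under its centre
- screwdriver: bystander: a screwdriver 160 mm long lying at the side of the bench
There are look-alikes about, which are no part of the job. What is shaped like the carrier_body but orange is not meant.

How it is judged:
By the outcome, as a careful person would: the job done as asked, in the order asked, and still so for the second after the job is handed in, with the robot touching nothing.
Of frame1, frame2, frame3, frame4 only 2 to 4 are there at a start; the rules pass over those that are not, and their reading is None.
At some moment in a run one of carrier_body, top_disc, frame1, frame2, frame3, frame4 may be knocked a few centimetres aside while the robot is not near it.
Once in a run the grip may slacken for a moment while it holds something.
It also fails if it takes over 210 s, if anything falls off the work surface, if the arm or the gripper's body presses on something with over 40 N, if the wrist force passes 120 N, or if a joint passes its speed limit or range.

ROBOT

A 7-joint arm with a two-finger parallel gripper is mounted at the origin on the work surface. World frame = base frame: x ahead of the robot, y to its left, z up, the work surface at z = 0. Lengths are in m, angles in degrees, forces in N, time in s.
With the tool pointing down it reaches from about 0.4 to 0.9 m from the base axis. Payload 5.5 kg.
Tool frame: the origin (TCP) lies midway between the tips of the shut fingers; the grasp point (between the pads) lies 19 mm behind it; z points along the fingers, y is the line along which they close (so a half turn about z gives the same grasp; the last joint's range is limited). The gripper opens to 92 mm and grips with 3 to 60 N. Pads are 19 mm wide; open, the fingers measure 130 mm over their backs; the gripper's body (75 mm by 190 mm) begins 47 mm behind the grasp point.
Start: joints at [82.059, 28.699, -24.465, 88.831, 12.651, 65.22, -12.049], TCP at [0.254, -0.598, 0.205] pointing down, gripper open.
Joint ranges: [-164.97, 164.97], [-17.58, 116.51], [-87.97, 89.64], [11.32, 138.91], [-80.73, 260.73], [10.89, 115.49], [-147.41, 147.41]. Speed limits (degrees/s): [147.25, 147.25, 180, 180, 180, 180, 180].

INTERFACE

Orientations are given as a 3x3 rotation matrix whose columns are the frame's x, y, z axes.
In Python, from cell import r gives the robot as it stands.
- The arm moves only by the shell command python3 -m crank 'ROWS' [FORCE]. ROWS is a JSON object of lists of equal length, an entry for each row: "grip": the gripper command: -1 is fully open, 1 is shut, values between are in proportion; "xyz": the shift along the tool's x, y, z normalised to -1 to 1, where 1 is 0.4 m, a list of three; "roll": the turn about the tool's z normalised to -1 to 1, where 1 is pi rad. A call has 1 to 10 rows; each row shifts and turns the commanded pose from where the row before left it, along the tool's axes as they then stand; what a row does not reach is not made up. A row lasts 1/10 s, in which the tool goes at most 50 mm and 8.59 degrees, less where a joint would pass 70% of its speed; a pose out of reach is approached as far as the arm can. A call with a number of a shift or a turn outside -1 to 1 is refused whole. A call with a gripper value outside its range is refused whole. The fingers move at their own pace and stop on an object; FORCE is the grip in N (left out, the last holds). Time passes only in rows, so rows that do not move let the fingers close. It gives the time, the measured TCP pose, the force, the opening and the grip force at its end, in the units of the state.
- r.sense(): the state, without advancing time (a new reading comes with each control period).
- r.camera(name): name is "scene" or "top" or "wrist"; returns (picture, depth): 384x512x3 uint8, red, green, blue; 384x512 float32, m along the optical axis (not along the pixel's ray), 0 where there is no reading.
- r.camera_params(name): a dict with "camera_matrix" (3x3 intrinsics, pixels), "cam_to_world" (4x4, takes a point from camera to world coordinates); the wrist camera has in their place "T_tool_cam" (4x4, takes a point from camera to tool coordinates, whose origin is the TCP and whose axes are the flange's). Camera axes: x right, y up, looking along -z (the intrinsics and any distortion apply to the point x, -y, -z); pixel columns grow to the right and rows downward; lengths in m; the calibration is good to about 2 mm. A picture is of the moment at which its call begins: read the wrist's pose just before it. camera_params takes no time and is no camera call.
- r.hand_in(): hands the job in; it is judged then, once.
The state is a dict: "time_s": time; "joint_pos": joint angles; "joint_velocities": joint speeds; "joint_efforts": joint torques, N m; "tool_pos": TCP position; "tcp_rot": TCP orientation; "ft_force": force on the tool from outside, world axes, zero at the start; "ft_torque": the same for the moment, N m; "gripper_width": finger opening in m; "grasp_force": force on a finger pad.
Only numpy, scipy, OpenCV 4.12 (cv2) and the standard library are available. Lean on these libraries where they do the work, as an engineer would, in place of code of your own. Each camera call takes 0.05 s, during which the arm holds its last target. There are 200 camera calls.

## Working session

There is one attempt and no reset: what is moved stays moved. The work goes in short steps, Python scripts to look and compute and a shell command to move; the robot and the scene stay as the last step left them, time stands still between calls to the robot, and variables do not carry over. Pictures are saved under pics/ and viewed, at most 14 in all, crops included, and the job is handed in when it is done.

```bash
ls; mkdir -p pics
cat > h.py <<'E'
import numpy as np, cv2
from cell import r
def cam(n):
    s=r.sense(); p=r.camera_params(n); im,d=r.camera(n)
    K=np.array(p["camera_matrix"])
    if n=="wrist":
        T=np.eye(4); T[:3,:3]=np.array(s["tcp_rot"]); T[:3,3]=s["tool_pos"]
        T=T@np.array(p["T_tool_cam"])
    else: T=np.array(p["cam_to_world"])
    return im,d,K,T,p
def ray(K,T,uv,z):
    uv=np.atleast_2d(uv).astype(float)
    c=np.c_[(uv[:,0]-K[0,2])/K[0,0],-(uv[:,1]-K[1,2])/K[1,1],-np.ones(len(uv))]
    w=c@T[:3,:3].T; o=T[:3,3]
    return o+w*((z-o[2])/w[:,2])[:,None]
def proj(K,T,P):
    P=np.atleast_2d(P); c=(P-T[:3,3])@T[:3,:3]
    return np.c_[K[0,0]*c[:,0]/-c[:,2]+K[0,2],K[1,1]*-c[:,1]/-c[:,2]+K[1,2]]
def cloud(d,K,T):
    v,u=np.mgrid[:d.shape[0],:d.shape[1]]
    c=np.stack([(u-K[0,2])/K[0,0]*d,-(v-K[1,2])/K[1,1]*d,-d],-1)
    return c@T[:3,:3].T+T[:3,3]
def save(im,n): cv2.imwrite(n,im[...,::-1])
E
python3 - <<'E'
from h import *
np.set_printoptions(precision=4,suppress=True)
for n in("top","scene"):
    im,d,K,T,p=cam(n); save(im,f"pics/{n}0.png"); print(n,p.keys(),K,T,[p[k] for k in p if k not in("camera_matrix","cam_to_world")])
print(r.camera_params("wrist")); print(r.sense())
E
```

```text
pics
top dict_keys(['camera_matrix', 'cam_to_world']) [[409.4356   0.     253.5654]
 [  0.     409.4356 195.6185]
 [  0.       0.       1.    ]] [[ 0.0073  0.9852 -0.1713  0.3291]
 [-0.9998  0.0106  0.0186  0.0093]
 [ 0.0202  0.1711  0.985   1.4198]
 [ 0.      0.      0.      1.    ]] []
scene dict_keys(['camera_matrix', 'cam_to_world']) [[461.4251   0.     256.7082]
 [  0.     461.4251 183.8579]
 [  0.       0.       1.    ]] [[ 0.1806 -0.669   0.721   1.6142]
 [ 0.9835  0.1191 -0.1358 -0.1888]
 [ 0.005   0.7336  0.6795  1.0447]
 [ 0.      0.      0.      1.    ]] []
{'camera_matrix': array([[314.6797,   0.    , 255.3385],
       [  0.    , 314.6797, 189.0627],
       [  0.    ,   0.    ,   1.    ]]), 'T_tool_cam': array([[ 0.0006,  0.9582,  0.286 ,  0.0771],
       [ 1.    , -0.0006, -0.0002,  0.0002],
       [-0.    ,  0.286 , -0.9582, -0.1801],
       [ 0.    ,  0.    ,  0.    ,  1.    ]])}
{'time_s': 0.1, 'joint_pos': array([ 82.0586,  28.7491, -24.4524,  88.886 ,  12.6506,  65.2189,
       -12.052 ]), 'joint_velocities': array([-0.1058, -0.181 ,  0.0237, -0.2649, -0.0003,  0.0559,  0.0739]), 'joint_efforts': array([ -0.0111, -56.7867,  -5.8383, -27.9917,  -0.0689,   0.024 ,
        -0.    ]), 'tool_pos': array([ 0.2539, -0.5976,  0.2041]), 'tcp_rot': array([[ 0.9204,  0.3911, -0.0006],
       [ 0.3911, -0.9204,  0.0016],
       [ 0.0001, -0.0018, -1.    ]]), 'ft_force': array([-1.9936, -0.0663, -0.3029]), 'ft_torque': array([-0.0158,  0.0121,  0.0052]), 'grasp_force': 0.0, 'gripper_width': 0.09215430199477634}
```

View pics/top0.png

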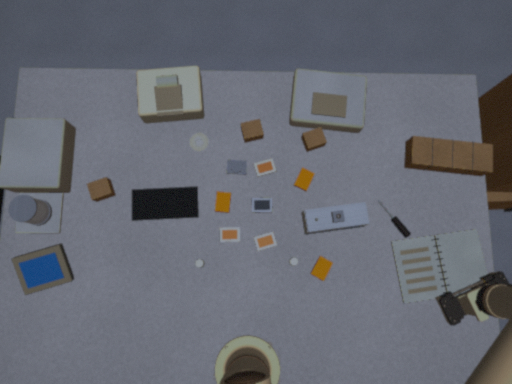

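View pics/scene0.png

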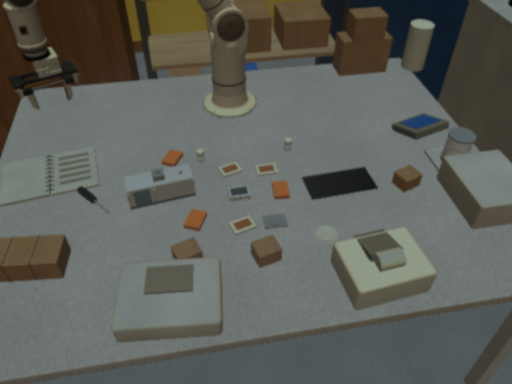

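Run:
```python
from h import *
im=cv2.imread("pics/top0.png")[140:290,190:390]
cv2.imwrite("pics/crop0.png",cv2.resize(im,None,fx=4,fy=4,interpolation=cv2.INTER_CUBIC))
```

```text
(no output)
```

View pics/crop0.png

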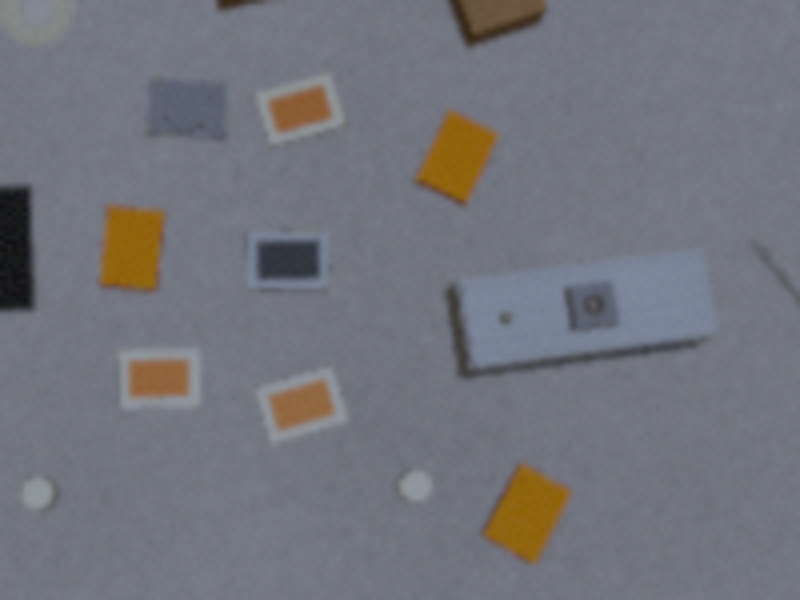

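```bash
python3 - <<'E'
from h import *
im,d,K,T,p=cam("top")
hsv=cv2.cvtColor(im,cv2.COLOR_RGB2HSV)
def show(nm,m,z,amin=60,amax=9000):
    m=m.astype(np.uint8); m=cv2.morphologyEx(m,cv2.MORPH_CLOSE,np.ones((3,3)))
    for c in cv2.findContours(m,cv2.RETR_EXTERNAL,cv2.CHAIN_APPROX_NONE)[0]:
        if not amin<cv2.contourArea(c)<amax: continue
        b=cv2.boxPoints(cv2.minAreaRect(c)); (x,y),_,_=cv2.minAreaRect(c)
        if not(130<x<400 and 120<y<290):continue
        w=ray(K,T,b,z); ce=w.mean(0); e=[w[1]-w[0],w[2]-w[1]]; e.sort(key=lambda a:-np.linalg.norm(a))
        print(nm,(int(x),int(y)),ce[:2].round(3),"L",[round(float(np.linalg.norm(a)),3) for a in e],"yawlong",round(float(np.degrees(np.arctan2(e[0][1],e[0][0]))%180),1))
H,S,V=hsv[...,0],hsv[...,1],hsv[...,2]
show("amber/orange",(S>130)&(H>3)&(H<22)&(V>120),.008)
show("black",(V<60),.016)
show("white",(V>165),.008,30)
print(hsv[205,262],hsv[167,236],hsv[217,355],hsv[185,236])
P=cloud(d,K,T)
for u,v in((230,235),(262,205),(355,215),(316,219),(336,217),(236,167),(165,203),(240,190)):print((u,v),P[v,u].round(3))
m=(P[...,2]>.064)&(P[...,2]<.085)
show("cover",m,.074)
E
python3 -m crank '{"grip":[-1],"xyz":[[0,0,0]],"roll":[0]}' 40
```

```text
amber/orange (321, 267) [ 0.327 -0.25 ] L [0.069, 0.047] yawlong 152.3
amber/orange (264, 240) [ 0.417 -0.058] L [0.042, 0.022] yawlong 106.4
amber/orange (229, 234) [0.44  0.066] L [0.041, 0.021] yawlong 90.5
amber/orange (222, 201) [0.552 0.091] L [0.068, 0.047] yawlong 175.1
amber/orange (303, 178) [ 0.637 -0.195] L [0.067, 0.046] yawlong 153.5
amber/orange (264, 166) [ 0.679 -0.056] L [0.043, 0.024] yawlong 107.0
black (164, 203) [0.544 0.291] L [0.227, 0.104] yawlong 93.6
[109  58  62] [111  47 113] [110  50 154] [111  33 131]
(230, 235) [0.436 0.063 0.012]
(262, 205) [ 0.54  -0.047  0.017]
(355, 215) [ 0.501 -0.354  0.074]
(316, 219) [ 0.487 -0.224  0.071]
(336, 217) [ 0.491 -0.285  0.099]
(236, 167) [0.677 0.046 0.006]
(165, 203) [ 0.547  0.292 -0.001]
(240, 190) [ 0.596  0.031 -0.004]
cover (336, 216) [ 0.496 -0.292] L [0.212, 0.075] yawlong 98.4
time_s: 0.25
tool_pos: [0.254, -0.5979, 0.2045]
tcp_rot: [[0.92, 0.391, -0.0], [0.391, -0.92, 0.001], [0.0, -0.001, -1.0]]
ft_force: [-0.7, -0.4, 1.0]
gripper_width: 0.0918
grasp_force: 0.0
```

```bash
cat >> h.py <<'E'
def go(x=None,y=None,z=None,yaw=None):
    """print totals to type: first the roll, then the shift in the tool axes after it (move units)"""
    s=r.sense(); R=np.array(s["tcp_rot"]); p=np.array(s["tool_pos"])
    a=np.degrees(np.arctan2(R[1,0],R[0,0])); yaw=a if yaw is None else yaw
    ro=-(yaw-a); ro=(ro+180)%360-180
    t=np.array([p[i] if v is None else v for i,v in enumerate((x,y,z))])
    c,sn=np.cos(np.radians(yaw)),np.sin(np.radians(yaw))
    D=t-p; print("roll",round(ro/180,4),"shift",np.round([(c*D[0]+sn*D[1])/.4,(sn*D[0]-c*D[1])/.4,-D[2]/.4],4),"at",p.round(4),"yaw",round(a,2))
E
python3 -m crank '{"grip":[-1,-1,-1,-1,-1,-1,-1,-1,-1,-1],"xyz":[[0,0,-0.02],[0,0,-0.02],[0,0,-0.02],[0,0,-0.02],[0,0,-0.02],[0,0,0],[0,0,0],[0,0,0],[0,0,0],[0,0,0]],"roll":[-0.042,-0.042,-0.042,-0.042,-0.042,-0.042,-0.042,-0.042,-0.042,-0.042]}' >/dev/null
python3 -m crank '{"grip":[-1,-1,-1,-1,-1,-1,-1,-1,-1,-1],"xyz":[[0.067,0.071,0],[0.067,0.071,0],[0.067,0.071,0],[0.067,0.071,0],[0.067,0.071,0],[0.067,0.071,0],[0.067,0.071,0],[0.067,0.071,0],[0.067,0.071,0],[0.067,0.071,0]],"roll":[0,0,0,0,0,0,0,0,0,0]}'
python3 - <<'E'
from h import *
go(.496,-.292,.2,98.4); print(r.sense()["joint_pos"].round(1))
im,d,K,T,p=cam("wrist"); save(im,"pics/w1.png")
P=cloud(d,K,T); m=((P[...,2]>.068)&(P[...,2]<.080)).astype(np.uint8)
m=cv2.morphologyEx(m,cv2.MORPH_CLOSE,np.ones((5,5)))
c=max(cv2.findContours(m,0,1)[0],key=cv2.contourArea); print(cv2.minAreaRect(c))
b=cv2.boxPoints(cv2.minAreaRect(c)); print(ray(K,T,b,.074).round(4), np.median(P[m>0,2]))
m=(P[...,2]>.088)&(P[...,2]<.098); print(P[m].mean(0), cv2.minAreaRect(P[m][:,:2].astype(np.float32)*1000))
E
```

```text
time_s: 2.25
tool_pos: [0.4955, -0.2895, 0.2451]
tcp_rot: [[-0.15, 0.989, 0.0], [0.989, 0.15, -0.0], [-0.0, -0.0, -1.0]]
ft_force: [0.9, -1.0, 0.1]
gripper_width: 0.0916
grasp_force: 0.0
roll 0.0011 shift [-0.0063  0.0003  0.1128] at [ 0.4955 -0.2895  0.2451] yaw 98.6
[ 64.6  23.3 -47.8  97.   18.5  67.9  20.7]
((257.0, 162.5), (177.0, 70.0), 90.0)
[[ 0.446  -0.1976  0.074 ]
 [ 0.5186 -0.1865  0.074 ]
 [ 0.5564 -0.3892  0.074 ]
 [ 0.4707 -0.4022  0.074 ]] 0.07454502168490484
[ 0.49697248 -0.29304374  0.09443057] ((497.1680603027344, -294.06427001953125), (35.552162170410156, 36.81404113769531), 7.844749927520752)
```

View pics/w1.png

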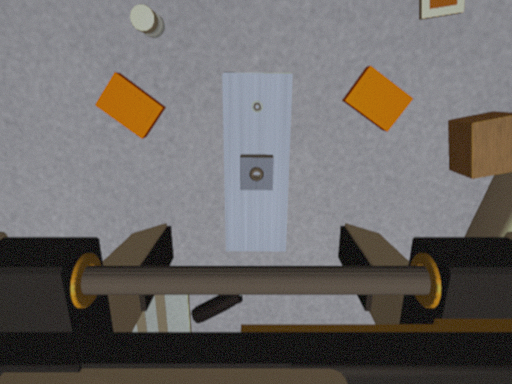

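Run:
```python
from h import *
im,d,K,T,p=cam("wrist")
print("shaft",ray(K,T,(257,174),.1),"pin",ray(K,T,(257,106),.082))
g=cv2.cvtColor(im,cv2.COLOR_RGB2GRAY); m=((g[145:200,225:290]<115)*255).astype(np.uint8)
c=max(cv2.findContours(m,0,1)[0],key=cv2.contourArea); q=cv2.minAreaRect(c); print(q, ray(K,T,np.array(q[0])+[225,145],.094))
go(.4965,-.2932,.0775,98.3)
```

```text
shaft [[ 0.50316462 -0.28394975  0.1       ]] pin [[ 0.492164   -0.21524682  0.082     ]]
((24.250001907348633, 35.75), (15.55634880065918, 16.26345443725586), 45.0) [[ 0.49631498 -0.29420005  0.094     ]]
roll 0.0049 shift [-0.0228 -0.0093  0.4209] at [ 0.4989 -0.2837  0.2458] yaw 99.19
```

```bash
cat >> h.py <<'E'
def hub(zlo,zhi):
    im,d,K,T,p=cam("wrist"); P=cloud(d,K,T); m=(P[...,2]>zlo)&(P[...,2]<zhi)
    m=cv2.morphologyEx(m.astype(np.uint8),cv2.MORPH_OPEN,np.ones((3,3)))
    c=max(cv2.findContours(m,0,1)[0],key=cv2.contourArea); mm=np.zeros_like(m); cv2.drawContours(mm,[c],-1,1,-1)
    Q=P[(mm>0)&(m>0)]; q=cv2.minAreaRect(Q[:,:2].astype(np.float32)*1000); print("hub",q,Q.mean(0).round(4)); return im,d,K,T,P
E
python3 -m crank '{"grip":[-1,-1,-1,-1,-1],"xyz":[[-0.01,-0.005,0.03],[-0.01,-0.004,0.03],[0,0,0.02],[0,0,0],[0,0,0]],"roll":[0.0049,0,0,0,0]}'
python3 - <<'E'
from h import *
im,d,K,T,P=hub(.088,.098); m=((P[...,2]>.068)&(P[...,2]<.080)).astype(np.uint8)
c=max(cv2.findContours(m,0,1)[0],key=cv2.contourArea); Q=ray(K,T,c[:,0],.074); print(cv2.minAreaRect(Q[:,:2].astype(np.float32)*1000))
save(im,"pics/w2.png"); go(.4965,-.2932,.0775,98.3)
E
```

```text
time_s: 2.85
tool_pos: [0.4917, -0.2996, 0.2125]
tcp_rot: [[-0.133, 0.991, -0.001], [0.991, 0.133, 0.001], [0.001, -0.001, -1.0]]
ft_force: [-0.6, -0.1, 0.8]
gripper_width: 0.0921
grasp_force: 0.0
hub ((497.0027160644531, -293.7191467285156), (35.84587860107422, 36.284423828125), 8.864474296569824) [ 0.497  -0.2932  0.0944]
((497.0052490234375, -293.9461669921875), (74.10850524902344, 206.06236267089844), 8.174128532409668)
roll -0.0034 shift [0.0141 0.0129 0.3388] at [ 0.4922 -0.2995  0.213 ] yaw 97.69
```

View pics/w2.png

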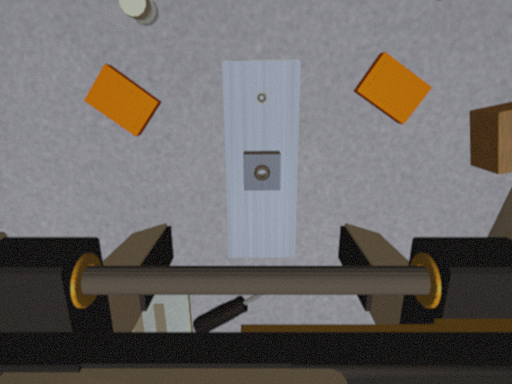

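```bash
python3 -m crank '{"grip":[-1,-1,-1,-1,-1,-1,-1,-1,-1,-1],"xyz":[[0.0066,0.0065,0.04],[0.0066,0.0065,0.06],[0,0,0.06],[0,0,0.06],[0,0,0.04],[0,0,0.03],[0,0,0.02],[0,0,0.015],[0,0,0.009],[0,0,0]],"roll":[-0.003,0,0,0,0,0,0,0,0,0]}' >/dev/null
python3 -m crank '{"grip":[-1,-1,-1],"xyz":[[0,0,0],[0,0,0],[0,0,0]],"roll":[0,0,0]}'
python3 -c "
from h import *
go(.497,-.2937,.0775,98.2)"
```

```text
time_s: 4.2
tool_pos: [0.4971, -0.2934, 0.0799]
tcp_rot: [[-0.144, 0.99, 0.001], [0.99, 0.144, -0.001], [-0.001, 0.001, -1.0]]
ft_force: [0.4, 0.6, 0.2]
gripper_width: 0.092
grasp_force: 0.0
roll 0.0004 shift [-0.0008 -0.0004  0.0061] at [ 0.4971 -0.2934  0.0799] yaw 98.28
```

Good; lower 2.4 mm, grip, then lift straight up.

```bash
python3 -m crank '{"grip":[-1,-1,0.3,0.6,1,1,1,1,1,1],"xyz":[[0,0,0.006],[0,0,0],[0,0,0],[0,0,0],[0,0,0],[0,0,0],[0,0,0],[0,0,0],[0,0,0],[0,0,0]],"roll":[0,0,0,0,0,0,0,0,0,0]}' 50
python3 -c "
from h import *
go(.497,-.2937,.0775,98.2)"
python3 -m crank '{"grip":[1,1,1,1,1,1,1,1,1,1],"xyz":[[0,0,-0.01],[0,0,-0.01],[0,0,-0.015],[0,0,-0.02],[0,0,-0.02],[0,0,-0.025],[0,0,-0.03],[0,0,-0.04],[0,0,-0.04],[0,0,0]],"roll":[0,0,0,0,0,0,0,0,0,0]}'
python3 -c "
from h import *
go(.547,.2915,.2,93.6);im,d,K,T,p=cam('wrist');save(im,'pics/w3.png')"
```

```text
time_s: 5.2
tool_pos: [0.4968, -0.2932, 0.077]
tcp_rot: [[-0.144, 0.99, 0.0], [0.99, 0.144, 0.0], [0.0, 0.0, -1.0]]
ft_force: [-0.1, -0.5, -0.1]
gripper_width: 0.0324
grasp_force: 0.0
roll 0.0004 shift [-0.0014  0.0003 -0.0012] at [ 0.4968 -0.2932  0.077 ] yaw 98.28
time_s: 6.2
tool_pos: [0.4988, -0.2939, 0.1642]
tcp_rot: [[-0.144, 0.99, 0.004], [0.99, 0.144, -0.003], [-0.003, 0.004, -1.0]]
ft_force: [0.7, 0.5, -1.3]
gripper_width: 0.0003
grasp_force: 0.0
roll 0.026 shift [ 1.453   0.2121 -0.0894] at [ 0.4988 -0.2939  0.1642] yaw 98.28
```

View pics/w3.png

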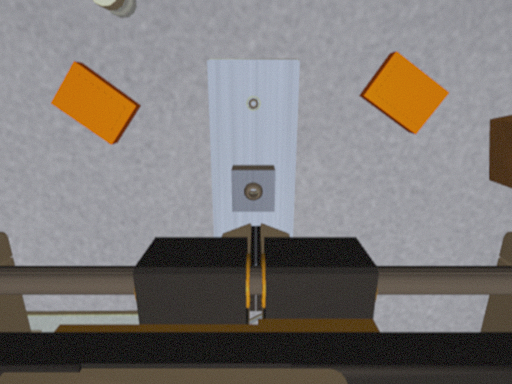

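```bash
python3 -m crank '{"grip":[-1,-1,-1,-1,-1,-1,-1,-1,-1,-1],"xyz":[[0,0,0],[0,0,0],[0,0,0],[0,0,0],[0,0,0],[0,0,0],[0,0,0],[0,0,0],[0,0,0],[0,0,0]],"roll":[0,0,0,0,0,0,0,0,0,0]}'
python3 - <<'E'
from h import *
im,d,K,T,P=hub(.088,.098); 
go(.497,-.2937,.0765,98.2)
E
```

```text
time_s: 7.25
tool_pos: [0.4968, -0.2932, 0.161]
tcp_rot: [[-0.144, 0.99, 0.0], [0.99, 0.144, -0.0], [-0.0, 0.0, -1.0]]
ft_force: [-0.5, -0.8, -0.3]
gripper_width: 0.0759
grasp_force: 0.0
hub ((496.9977722167969, -293.7598571777344), (36.06349563598633, 36.29196548461914), 8.031414985656738) [ 0.4967 -0.2928  0.0944]
roll 0.0005 shift [-0.0014  0.0003  0.2114] at [ 0.4968 -0.2932  0.161 ] yaw 98.28
```

```bash
python3 -m crank '{"grip":[-1,-1,-1,-1,-1,-1,-1,-1,-1,-1],"xyz":[[0,0,0.03],[0,0,0.05],[0,0,0.05],[0,0,0.035],[0,0,0.02],[0,0,0.015],[0,0,0.01],[0,0,0.002],[0,0,0],[0,0,0]],"roll":[0,0,0,0,0,0,0,0,0,0]}'
python3 -m crank '{"grip":[1,1,1,1,1,1,1,1],"xyz":[[0,0,0],[0,0,0],[0,0,0],[0,0,0],[0,0,0],[0,0,0],[0,0,0],[0,0,0]],"roll":[0,0,0,0,0,0,0,0]}' 55
python3 -m crank '{"grip":[1,1,1],"xyz":[[0,0,0],[0,0,0],[0,0,0]],"roll":[0,0,0]}'
python3 -c "
from h import *
im,d,K,T,p=cam('wrist');im2,*_=cam('scene');save(np.hstack([im[100:330,130:390],cv2.resize(im2[140:240,90:210],(276,230))]),'pics/w4.png')"
```

```text
time_s: 8.3
tool_pos: [0.4973, -0.2934, 0.0768]
tcp_rot: [[-0.144, 0.99, 0.001], [0.99, 0.144, -0.001], [-0.001, 0.001, -1.0]]
ft_force: [0.3, -0.5, -0.5]
gripper_width: 0.092
grasp_force: 0.0
time_s: 9.1
tool_pos: [0.4968, -0.2931, 0.0762]
tcp_rot: [[-0.144, 0.99, 0.0], [0.99, 0.144, 0.0], [0.0, 0.0, -1.0]]
ft_force: [-0.3, 0.5, 0.4]
gripper_width: 0.0324
grasp_force: 0.0
time_s: 9.4
tool_pos: [0.4969, -0.2931, 0.0763]
tcp_rot: [[-0.144, 0.99, 0.0], [0.99, 0.144, -0.0], [-0.0, 0.0, -1.0]]
ft_force: [0.9, 0.9, -0.5]
gripper_width: 0.0086
grasp_force: 7.0
```

View pics/w4.png

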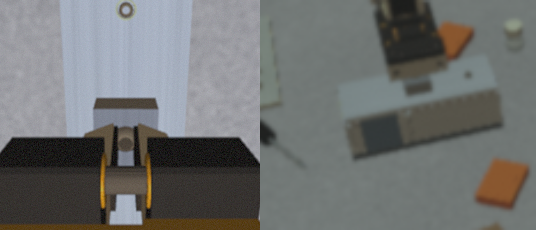

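Run:
```python
from h import *
im,d,K,T,p=cam("wrist"); P=cloud(d,K,np.array(p["T_tool_cam"]))
print(r.sense()["tool_pos"],r.sense()["gripper_width"])
np.set_printoptions(precision=3,suppress=True,linewidth=150)
for v in range(196,262,5): print(v,[tuple((P[v,u]*1000).round(0).astype(int)) for u in(222,235,240,246,255,264,272,280)])
```

```text
[ 0.49775733 -0.29333392  0.07820215] 0.001206195479767451
196 [(np.int64(18), np.int64(-21), np.int64(4)), (np.int64(18), np.int64(-13), np.int64(3)), (np.int64(18), np.int64(-9), np.int64(2)), (np.int64(18), np.int64(-6), np.int64(2)), (np.int64(18), np.int64(0), np.int64(3)), (np.int64(18), np.int64(5), np.int64(3)), (np.int64(18), np.int64(10), np.int64(3)), (np.int64(18), np.int64(15), np.int64(3))]
201 [(np.int64(15), np.int64(-20), np.int64(2)), (np.int64(17), np.int64(-12), np.int64(-4)), (np.int64(18), np.int64(-9), np.int64(-6)), (np.int64(18), np.int64(-6), np.int64(-5)), (np.int64(18), np.int64(0), np.int64(-5)), (np.int64(17), np.int64(5), np.int64(-5)), (np.int64(18), np.int64(10), np.int64(-6)), (np.int64(17), np.int64(14), np.int64(-5))]
206 [(np.int64(12), np.int64(-21), np.int64(2)), (np.int64(18), np.int64(-11), np.int64(-14)), (np.int64(18), np.int64(-9), np.int64(-14)), (np.int64(17), np.int64(-5), np.int64(-13)), (np.int64(17), np.int64(0), np.int64(-13)), (np.int64(18), np.int64(5), np.int64(-14)), (np.int64(17), np.int64(9), np.int64(-14)), (np.int64(18), np.i
[... 3317 characters left out ...]
p.int64(-104)), (np.int64(36), np.int64(-5), np.int64(-105)), (np.int64(36), np.int64(-4), np.int64(-105)), (np.int64(34), np.int64(-3), np.int64(-102)), (np.int64(-12), np.int64(0), np.int64(-17)), (np.int64(32), np.int64(2), np.int64(-98)), (np.int64(36), np.int64(4), np.int64(-104)), (np.int64(36), np.int64(6), np.int64(-106))]
261 [(np.int64(35), np.int64(-9), np.int64(-107)), (np.int64(36), np.int64(-5), np.int64(-107)), (np.int64(36), np.int64(-4), np.int64(-107)), (np.int64(34), np.int64(-3), np.int64(-104)), (np.int64(-15), np.int64(0), np.int64(-17)), (np.int64(30), np.int64(2), np.int64(-98)), (np.int64(36), np.int64(4), np.int64(-108)), (np.int64(36), np.int64(6), np.int64(-108))]
```

```bash
cat >> h.py <<'E'
def tips():
    im,d,K,T,p=cam("wrist"); P=cloud(d,K,np.array(p["T_tool_cam"]))
    m=(abs(P[...,0])<.025)&(P[...,2]<.03)&(P[...,2]>-.09)&(abs(P[...,1])<.075)&(d>0)
    Q=P[m]*1000; print("w",r.sense()["gripper_width"],"n",m.sum())
    for lo in range(-72,73,6):
        q=Q[(Q[:,1]>=lo)&(Q[:,1]<lo+6)]
        if len(q)>5: print("y",lo,"zmax",np.percentile(q[:,2],97).round(1),"x",q[:,0].min().round(),q[:,0].max().round())
    return im
E
python3 -m crank '{"grip":[-1,-1,1,1,1,1,1,1,1,1],"xyz":[[0,0,0],[0,0,-0.05],[0,0,-0.1],[0,0,-0.1],[0,0,-0.06],[0,0,0],[0,0,0],[0,0,0],[0,0,0],[0,0,0]],"roll":[0,0,0,0,0,0,0,0,0,0]}' 40
python3 -c "
from h import *
save(tips(),'pics/w5.png')"
python3 -m crank '{"grip":[-0.35,-0.35,-0.35,-0.35,-0.35,-0.35,-0.35,-0.35,-0.35,-0.35],"xyz":[[0,0,0],[0,0,0],[0,0,0],[0,0,0],[0,0,0],[0,0,0],[0,0,0],[0,0,0],[0,0,0],[0,0,0]],"roll":[0,0,0,0,0,0,0,0,0,0]}'
python3 -c "
from h import *
tips()"
```

```text
time_s: 10.55
tool_pos: [0.4962, -0.2928, 0.1991]
tcp_rot: [[-0.144, 0.99, -0.002], [0.99, 0.144, 0.001], [0.002, -0.001, -1.0]]
ft_force: [-0.1, -0.5, 0.5]
gripper_width: 0.0008
grasp_force: 0.0
w 0.0003161105223695668 n 1201
y -18 zmax -31.9 x 10.0 11.0
y -12 zmax -26.5 x 10.0 11.0
y -6 zmax -23.8 x -10.0 11.0
y 0 zmax -23.7 x -10.0 12.0
y 6 zmax -26.6 x 10.0 11.0
y 12 zmax -31.6 x 10.0 11.0
time_s: 11.6
tool_pos: [0.4968, -0.2931, 0.2002]
tcp_rot: [[-0.144, 0.99, 0.0], [0.99, 0.144, 0.0], [0.0, 0.0, -1.0]]
ft_force: [0.2, 0.0, 0.8]
gripper_width: 0.0621
grasp_force: 0.0
w 0.062321185598065154 n 4955
y -48 zmax -33.1 x 10.0 11.0
y -42 zmax -28.5 x 10.0 11.0
y -36 zmax -24.7 x -12.0 13.0
y 30 zmax -24.8 x -12.0 13.0
y 36 zmax -27.8 x 10.0 11.0
y 42 zmax -32.8 x 10.0 11.0
```

Run:
```python
from h import *
im,d,K,T,p=cam("wrist"); P=cloud(d,K,np.array(p["T_tool_cam"]))*1000
m=(d>0)&(P[...,2]<10); Q=P[m]
for lo in range(-110,110,10):
    q=Q[(Q[:,1]>=lo)&(Q[:,1]<lo+10)]
    if len(q)>5: print(lo,[(int(a),round(float(np.percentile(q[abs(q[:,0]-a)<8,2],98)),0)) for a in range(-60,80,16) if (abs(q[:,0]-a)<8).sum()>5])
```

```text
-90 [(20, -88.0)]
-80 [(4, -92.0), (20, -89.0), (36, -88.0)]
-70 [(20, -104.0), (36, -94.0)]
-60 [(20, -111.0), (36, -94.0)]
-50 [(4, -31.0), (20, -111.0), (36, -94.0)]
-40 [(-12, -25.0), (4, -24.0), (20, -96.0), (36, -93.0)]
-30 [(20, -105.0), (36, -100.0)]
-20 [(20, -105.0), (36, -100.0)]
-10 [(20, -105.0), (36, -100.0)]
0 [(20, -105.0), (36, -100.0)]
10 [(20, -105.0), (36, -100.0)]
20 [(20, -105.0), (36, -100.0)]
30 [(-12, -24.0), (4, -24.0), (20, -96.0), (36, -93.0)]
40 [(4, -31.0), (20, -111.0), (36, -94.0)]
50 [(20, -111.0), (36, -93.0)]
60 [(20, -104.0), (36, -94.0)]
70 [(4, -91.0), (20, -88.0), (36, -88.0)]
80 [(4, -92.0), (20, -87.0)]
```

View pics/w5.png

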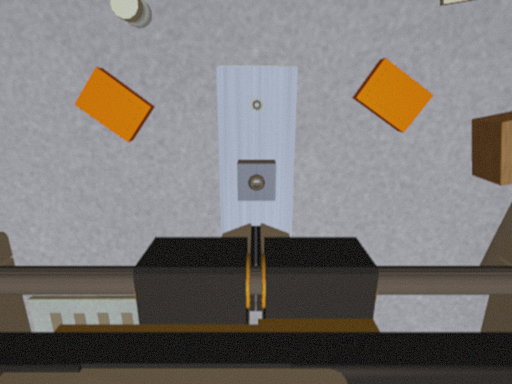

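```bash
python3 -m crank '{"grip":[-1,-1,-1,-1,-1,-1,-1,-1,-1,-1],"xyz":[[0,0,0.02],[0,0,0.05],[0,0,0.06],[0,0,0.06],[0,0,0.05],[0,0,0.05],[0,0,0.035],[0,0,0.02],[0,0,0.015],[0,0,0]],"roll":[0,0,0,0,0,0,0,0,0,0]}'
python3 -m crank '{"grip":[1,1,1,1,1,1,1,1,1,1],"xyz":[[0,0,0],[0,0,0],[0,0,0],[0,0,0],[0,0,0],[0,0,0],[0,0,0],[0,0,0],[0,0,0],[0,0,0]],"roll":[0,0,0,0,0,0,0,0,0,0]}' 55
```

```text
time_s: 12.7
tool_pos: [0.4967, -0.293, 0.0558]
tcp_rot: [[-0.144, 0.99, -0.0], [0.99, 0.144, 0.0], [0.0, -0.0, -1.0]]
ft_force: [-0.1, -0.9, 0.3]
gripper_width: 0.0919
grasp_force: 0.0
time_s: 13.7
tool_pos: [0.4969, -0.2931, 0.0562]
tcp_rot: [[-0.144, 0.99, 0.0], [0.99, 0.144, -0.0], [-0.0, 0.0, -1.0]]
ft_force: [-0.5, 0.1, -0.6]
gripper_width: 0.0358
grasp_force: 55.0
```

```bash
python3 -m crank '{"grip":[1,1,1,1,1,1,1,1,1,1],"xyz":[[0,0,-0.01],[0,0,-0.015],[0,0,-0.02],[0,0,-0.025],[0,0,-0.03],[0,0,-0.035],[0,0,-0.035],[0,0,-0.035],[0,0,-0.02],[0,0,0]],"roll":[0,0,0,0,0,0,0,0,0,0]}'
python3 -c "
from h import *
go(.547,.2915,.12,93.6)"
```

```text
time_s: 14.7
tool_pos: [0.4978, -0.2937, 0.148]
tcp_rot: [[-0.144, 0.99, 0.002], [0.99, 0.144, -0.002], [-0.002, 0.002, -1.0]]
ft_force: [-0.4, -0.2, -3.3]
gripper_width: 0.0357
grasp_force: 55.0
roll 0.026 shift [1.4523 0.2146 0.0699] at [ 0.4978 -0.2937  0.148 ] yaw 98.27
```

```bash
python3 -m crank '{"grip":[1,1,1,1,1,1,1,1,1,1],"xyz":[[0,0,0],[0.04,0.006,0],[0.08,0.012,0],[0.08,0.012,0],[0.08,0.012,0],[0.08,0.012,0],[0.08,0.012,0],[0.08,0.012,0],[0.08,0.012,0],[0.08,0.012,0]],"roll":[0.026,0,0,0,0,0,0,0,0,0]}' >/dev/null
python3 -m crank '{"grip":[1,1,1,1,1,1,1,1,1,1],"xyz":[[0.08,0.012,0],[0.08,0.012,0],[0.08,0.012,0],[0.08,0.012,0],[0.08,0.012,0],[0.08,0.012,0],[0.08,0.012,0],[0.08,0.012,0],[0.08,0.012,0],[0.052,0.005,0]],"roll":[0,0,0,0,0,0,0,0,0,0]}' >/dev/null
python3 -m crank '{"grip":[1,1,1,1],"xyz":[[0,0,0],[0,0,0],[0,0,0],[0,0,0]],"roll":[0,0,0,0]}'
python3 - <<'E'
from h import *
im,d,K,T,p=cam("wrist"); save(im,"pics/w6.png")
m=(im.max(2)<45).astype(np.uint8); m[225:]=0
c=max(cv2.findContours(m,0,1)[0],key=cv2.contourArea); Q=ray(K,T,c[:,0],.004); print("black",Q.min(0),Q.max(0))
im,d,K,T,p=cam("top"); save(im,"pics/t1.png")
go(.547,.2915,0,93.6)
E
```

```text
time_s: 17.1
tool_pos: [0.5462, 0.2905, 0.1459]
tcp_rot: [[-0.062, 0.998, -0.0], [0.998, 0.062, -0.001], [-0.001, -0.0, -1.0]]
ft_force: [-0.4, -0.5, -3.7]
gripper_width: 0.0354
grasp_force: 55.0
black [0.53471685 0.34440631 0.004     ] [0.5500118  0.36007569 0.004     ]
roll -0.0004 shift [0.002  0.0015 0.3653] at [0.5465 0.2907 0.1461] yaw 93.52
```

View pics/w6.png

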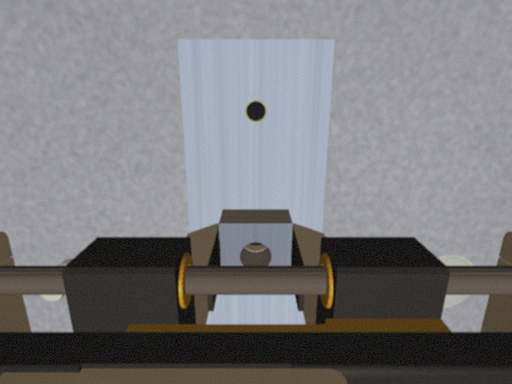

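```bash
python3 -m crank '{"grip":[1,1,1,1,1,1,1,1,1,1],"xyz":[[0.005,0.001,0.03],[0,0,0.05],[0,0,0.05],[0,0,0.05],[0,0,0.05],[0,0,0.05],[0,0,0.045],[0,0,0.03],[0,0,0.015],[0,0,0.005]],"roll":[0,0,0,0,0,0,0,0,0,0]}' >/dev/null
python3 -m crank '{"grip":[1,1,1,1],"xyz":[[0,0,0.002],[0,0,0.001],[0,0,0],[0,0,0]],"roll":[0,0,0,0]}'
```

```text
time_s: 18.6
tool_pos: [0.5469, 0.2941, -0.0043]
tcp_rot: [[-0.063, 0.998, 0.001], [0.998, 0.063, 0.0], [0.0, 0.001, -1.0]]
ft_force: [-0.2, -0.9, -3.6]
gripper_width: 0.0356
grasp_force: 55.0
```

```bash
python3 -m crank '{"grip":[1,1,1,1],"xyz":[[0,0,0.003],[0,0,0.002],[0,0,0],[0,0,0]],"roll":[0,0,0,0]}'
python3 -m crank '{"grip":[1,1],"xyz":[[0,0,0.001],[0,0,0]],"roll":[0,0]}'
```

```text
time_s: 19.0
tool_pos: [0.5469, 0.2942, -0.006]
tcp_rot: [[-0.063, 0.998, 0.001], [0.998, 0.063, 0.0], [0.0, 0.001, -1.0]]
ft_force: [-1.9, -0.9, 6.6]
gripper_width: 0.0353
grasp_force: 55.0
time_s: 19.2
tool_pos: [0.5469, 0.2942, -0.006]
tcp_rot: [[-0.063, 0.998, 0.001], [0.998, 0.063, -0.0], [-0.0, 0.001, -1.0]]
ft_force: [-1.5, -2.4, 8.5]
gripper_width: 0.0355
grasp_force: 55.0
```

```bash
python3 -m crank '{"grip":[-1,-1,-1,-1,-1,-1,-1,-1,-1],"xyz":[[0,0,-0.001],[0,0,0],[0,0,0],[0,0,0],[0,0,0],[0,0,0],[0,0,0],[0,0,0],[0,0,0]],"roll":[0,0,0,0,0,0,0,0,0]}'
python3 -c "
from h import *
s=r.sense();print(s['tool_pos'],s['tcp_rot'])"
python3 -m crank '{"grip":[-1,-1,-1,-1,-1,-1,-1,-1,-1,-1],"xyz":[[0,0,-0.02],[0,0,-0.06],[0,0,-0.1],[0,0,-0.1],[0,0,-0.1],[0,0,-0.08],[0,0,0],[0,0,0],[0,0,0],[0,0,0]],"roll":[0,0,0,0,0,0,0,0,0,0]}'
python3 - <<'E'
from h import *
hub(.026,.038)
go(.54,-.047,.18,92)
E
```

```text
time_s: 20.1
tool_pos: [0.5465, 0.2939, -0.007]
tcp_rot: [[-0.063, 0.998, 0.0], [0.998, 0.063, 0.0], [0.0, 0.0, -1.0]]
ft_force: [0.3, -0.7, 0.4]
gripper_width: 0.0914
grasp_force: 0.0
[ 0.54646449  0.29392267 -0.00698019] [[-6.27938842e-02  9.98026517e-01  2.15984011e-05]
 [ 9.98026517e-01  6.27938841e-02  3.39660528e-06]
 [ 2.03365464e-06  2.17690631e-05 -1.00000000e+00]]
time_s: 21.1
tool_pos: [0.5456, 0.2933, 0.1756]
tcp_rot: [[-0.063, 0.998, -0.002], [0.998, 0.063, -0.001], [-0.001, -0.002, -1.0]]
ft_force: [-0.2, -0.3, 0.0]
gripper_width: 0.0915
grasp_force: 0.0
hub ((546.8360595703125, 293.1723327636719), (35.96653366088867, 36.64859390258789), 3.0456600189208984) [0.5468 0.2942 0.0323]
roll 0.0089 shift [-0.8499 -0.0439 -0.0108] at [0.5457 0.2934 0.1757] yaw 93.61
```

```bash
python3 -m crank '{"grip":[-1,-1,-1,-1,-1,-1,-1,-1,-1,-1],"xyz":[[-0.05,-0.003,0],[-0.1,-0.005,0],[-0.1,-0.005,0],[-0.1,-0.005,0],[-0.1,-0.005,0],[-0.1,-0.005,0],[-0.1,-0.005,0],[-0.1,-0.005,0],[-0.08,-0.005,0],[-0.02,-0.001,0]],"roll":[0.009,0,0,0,0,0,0,0,0,0]}' > /dev/null
python3 -m crank '{"grip":[-1,-1,-1],"xyz":[[0,0,0],[0,0,0],[0,0,0]],"roll":[0,0,0]}'
cat >> h.py <<'E'
def slab(u0=None,zt=.008,kind="amber"):
    """all slabs seen by the wrist camera: amber -> frame windows / orange look-alikes; dark -> carrier; high -> by depth"""
    im,d,K,T,p=cam("wrist"); hsv=cv2.cvtColor(im,cv2.COLOR_RGB2HSV); H,S,V=[hsv[...,i] for i in range(3)]
    P=cloud(d,K,T)
    if kind=="amber": m=(S>130)&(H>3)&(H<22)&(V>110)
    elif kind=="dark": m=(V<85)&(P[...,2]>.008)&(P[...,2]<.024)
    else: m=(P[...,2]>zt-.0035)&(P[...,2]<zt+.004)
    m=m.astype(np.uint8); m[232:]=0; m=cv2.morphologyEx(m,cv2.MORPH_OPEN,np.ones((3,3)))
    for c in cv2.findContours(m,0,1)[0]:
        if cv2.contourArea(c)<250: continue
        q=cv2.minAreaRect(ray(K,T,c[:,0],zt)[:,:2].astype(np.float32)*1000); b=cv2.boxPoints(q)
        e=max((b[1]-b[0],b[2]-b[1]),key=np.linalg.norm)
        print(kind,np.mean(c[:,0],0).round(),"xy",np.round(q[0],1),"size",np.round(q[1],1),"yaw",round(float(np.degrees(np.arctan2(e[1],e[0]))%180),1))
    return im
E
python3 - <<'E'
from h import *
im=slab(zt=.016,kind="dark"); slab(zt=.016,kind="z"); slab(); slab(zt=.008,kind="z"); save(im,"pics/w7.png"); go()
E
```

```text
time_s: 22.45
tool_pos: [0.5412, -0.0441, 0.177]
tcp_rot: [[-0.038, 0.999, 0.0], [0.999, 0.038, 0.001], [0.001, 0.0, -1.0]]
ft_force: [0.2, 0.0, 0.9]
gripper_width: 0.0917
grasp_force: 0.0
dark [258. 168.] xy [543.2 -45.8] size [31.7 50.3] yaw 91.7
dark [475. 147.] xy [778.8 -14.5] size [17.6 70.6] yaw 97.5
z [257. 168.] xy [543.4 -45.9] size [50.  69.3] yaw 92.2
z [272.  35.] xy [553.   89.3] size [50.2 69.9] yaw 175.2
amber [376. 180.] xy [679.8 -56.5] size [30.5 50.1] yaw 106.7
amber [147. 174.] xy [418.2 -58.3] size [30.5 50.3] yaw 106.9
amber [161.  58.] xy [440.2  65. ] size [30.5 50.1] yaw 91.3
amber [272.  35.] xy [553.2  90.8] size [51.2 70.8] yaw 175.2
z [375. 179.] xy [679.  -56.4] size [50.9 70.8] yaw 107.0
z [148. 172.] xy [419.3 -58.2] size [51.4 70.2] yaw 106.6
z [389.  88.] xy [679.   43.2] size [69.5 50.1] yaw 88.1
z [162.  58.] xy [441.   64.2] size [50.6 69.3] yaw 91.7
roll 0.0 shift [ 0.  0. -0.] at [ 0.5413 -0.0452  0.1771] yaw 92.1
```

View pics/w7.png

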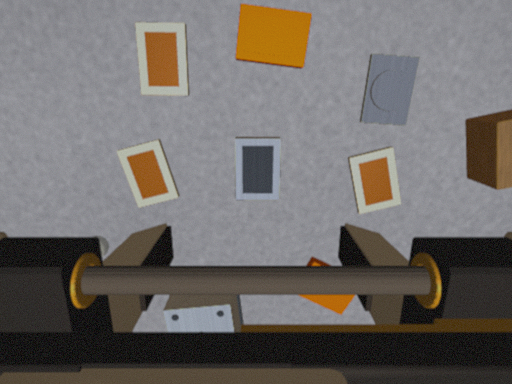

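```bash
python3 -m crank '{"grip":[-1,-1,-1,-1,-1,-1,-1,-1,-1,-1],"xyz":[[-0.002,0.005,0.04],[0,0,0.08],[0,0,0.08],[0,0,0.08],[0,0,0.07],[0,0,0.05],[0,0,0.035],[0,0,0.025],[0,0,0.015],[0,0,0.0075]],"roll":[0,0,0,0,0,0,0,0,0,0]}' >/dev/null
python3 -m crank '{"grip":[-1,-1],"xyz":[[0,0,0],[0,0,0]],"roll":[0,0]}'
python3 -m crank '{"grip":[-1,-1,-1],"xyz":[[0,0,0.005],[0,0,0.002],[0,0,0]],"roll":[0,0,0]}'
```

```text
time_s: 23.85
tool_pos: [0.5439, -0.0473, -0.0153]
tcp_rot: [[-0.034, 0.999, 0.001], [0.999, 0.034, -0.0], [-0.0, 0.001, -1.0]]
ft_force: [-0.2, 0.1, 0.5]
gripper_width: 0.0919
grasp_force: 0.0
time_s: 24.15
tool_pos: [0.5432, -0.0473, -0.0187]
tcp_rot: [[-0.034, 0.999, 0.0], [0.999, 0.034, -0.0], [-0.0, 0.0, -1.0]]
ft_force: [0.1, -0.8, -0.5]
gripper_width: 0.0918
grasp_force: 0.0
```

```bash
python3 -m crank '{"grip":[1,1,1,1,1,1,1,1,1],"xyz":[[0.003,0,0],[0,0,0],[0,0,0],[0,0,0],[0,0,0],[0,0,0],[0,0,0],[0,0,0],[0,0,0]],"roll":[0,0,0,0,0,0,0,0,0]}' 40
python3 -m crank '{"grip":[1,1,1,1,1,1,1,1,1,1],"xyz":[[0,0,-0.01],[0,0,-0.04],[0,0,-0.07],[0,0,-0.08],[0,0,-0.08],[0,0,-0.08],[0,0,-0.06],[0,0,-0.03],[0,0,0],[0,0,0]],"roll":[0,0,0,0,0,0,0,0,0,0]}'
python3 -c "
from h import *
go(.517,-.432,.16,98.2)"
```

```text
time_s: 25.05
tool_pos: [0.5432, -0.046, -0.0188]
tcp_rot: [[-0.035, 0.999, 0.0], [0.999, 0.035, -0.0], [-0.0, 0.0, -1.0]]
ft_force: [-0.2, -0.6, -0.3]
gripper_width: 0.0494
grasp_force: 40.0
time_s: 26.05
tool_pos: [0.5425, -0.0463, 0.1607]
tcp_rot: [[-0.034, 0.999, -0.001], [0.999, 0.034, -0.0], [-0.0, -0.001, -1.0]]
ft_force: [-0.6, 0.5, -2.7]
gripper_width: 0.0498
grasp_force: 40.0
roll -0.0346 shift [-0.9453 -0.2006  0.0018] at [ 0.5425 -0.0463  0.1607] yaw 91.97
```

```bash
python3 -m crank '{"grip":[1,1,1,1,1,1,1,1,1,1],"xyz":[[0,0,0],[-0.05,-0.01,0],[-0.09,-0.019,0],[-0.1,-0.021,0],[-0.1,-0.021,0],[-0.1,-0.021,0],[-0.1,-0.021,0],[-0.1,-0.021,0],[-0.1,-0.021,0],[-0.1,-0.021,0]],"roll":[-0.0346,0,0,0,0,0,0,0,0,0]}' >/dev/null
python3 -m crank '{"grip":[1,1,1,1,1,1],"xyz":[[-0.07,-0.015,0],[-0.035,-0.007,0],[0,0,0],[0,0,0],[0,0,0],[0,0,0]],"roll":[0,0,0,0,0,0]}'
python3 - <<'E'
from h import *
im,d,K,T,p=cam("wrist"); save(im,"pics/w8.png"); go(.5056,-.3533,.1,98.2)
P=cloud(d,K,T); m=((P[...,2]>.060)&(P[...,2]<.072)); m[232:]=0
c=max(cv2.findContours(m.astype(np.uint8),0,1)[0],key=cv2.contourArea); q=cv2.minAreaRect(P[m][:,:2].astype(np.float32)*1000); print("rim",q)
C=np.array([.5056,-.3533,.066]); ya=np.array([-.1426,.9898,0]); xa=np.array([.9898,.1426,0])
for a,b in((-1,-1),(-1,1),(1,1),(1,-1)): print(proj(K,T,C+.033*a*xa+.043*b*ya).round(1))
m=(P[...,2]>.09)&(P[...,2]<.104); m[232:]=0; print("shaft",P[m].mean(0) if m.any() else 0,m.sum())
E
```

```text
time_s: 27.65
tool_pos: [0.5197, -0.4291, 0.1615]
tcp_rot: [[-0.146, 0.989, 0.0], [0.989, 0.146, 0.0], [0.0, 0.0, -1.0]]
ft_force: [-0.0, -0.5, -1.9]
gripper_width: 0.0497
grasp_force: 40.0
roll 0.0009 shift [ 0.194  -0.0072  0.154 ] at [ 0.5195 -0.4297  0.1616] yaw 98.36
rim ((503.74896240234375, -340.76324462890625), (74.04068756103516, 117.20935821533203), 8.268447875976562)
[[214.5 146.2]]
[[210.9  39. ]]
[[293.4  39.4]]
[[289.6 146.5]]
shaft [ 0.49739933 -0.29694933  0.09697727] 211
```

View pics/w8.png

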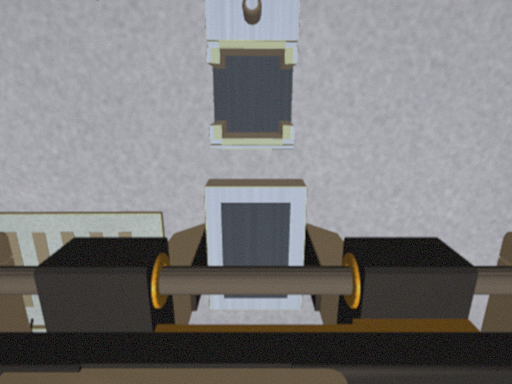

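```bash
python3 -c "
from h import *
go(.5056,-.3537,.082,98.2)"
python3 -m crank '{"grip":[1,1,1,1,1,1,1,1,1,1],"xyz":[[0.03,-0.001,0],[0.05,-0.002,0],[0.05,-0.002,0.01],[0.04,-0.002,0.02],[0.02,0,0.04],[0.003,0,0.05],[0,0,0.05],[0,0,0.028],[0,0,0],[0,0,0]],"roll":[0,0,0,0,0,0,0,0,0,0]}'
python3 -c "
from h import *
go(.5056,-.3537,-.0105,98.2)"
```

```text
roll 0.0009 shift [ 0.193  -0.0074  0.199 ] at [ 0.5195 -0.4297  0.1616] yaw 98.36
time_s: 28.7
tool_pos: [0.5053, -0.3551, 0.0826]
tcp_rot: [[-0.143, 0.99, 0.001], [0.99, 0.143, -0.0], [-0.0, 0.001, -1.0]]
ft_force: [0.3, -0.1, -1.2]
gripper_width: 0.0495
grasp_force: 40.0
roll 0.0001 shift [0.0035 0.0012 0.2328] at [ 0.5053 -0.3551  0.0826] yaw 98.23
```

```bash
python3 -m crank '{"grip":[1,1,1,1,1,1,1],"xyz":[[0.0035,0.0012,0],[0,0,0.03],[0,0,0.03],[0,0,0.03],[0,0,0.02],[0,0,0.01],[0,0,0]],"roll":[0,0,0,0,0,0,0]}'
python3 -m crank '{"grip":[1,1,1,1,1,1,1],"xyz":[[0,0,0.02],[0,0,0.03],[0,0,0.03],[0,0,0.015],[0,0,0.01],[0,0,0.004],[0,0,0]],"roll":[0,0,0,0,0,0,0]}'
```

```text
time_s: 29.4
tool_pos: [0.5047, -0.3536, 0.033]
tcp_rot: [[-0.143, 0.99, -0.001], [0.99, 0.143, 0.001], [0.001, -0.001, -1.0]]
ft_force: [0.2, -0.0, -1.0]
gripper_width: 0.0493
grasp_force: 40.0
time_s: 30.1
tool_pos: [0.5053, -0.3539, -0.0097]
tcp_rot: [[-0.143, 0.99, 0.0], [0.99, 0.143, 0.0], [0.0, 0.0, -1.0]]
ft_force: [-0.1, 0.1, -1.0]
gripper_width: 0.0496
grasp_force: 40.0
```

```bash
python3 -m crank '{"grip":[1,1,-1,-1,-1,-1,-1,-1,-1],"xyz":[[0,0,0.002],[0,0,0],[0,0,0],[0,0,0],[0,0,0],[0,0,0],[0,0,0],[0,0,0],[0,0,0]],"roll":[0,0,0,0,0,0,0,0,0]}'
python3 -m crank '{"grip":[-1,-1,-1,-1,-1,-1,-1,-1,-1,-1],"xyz":[[0,0,-0.02],[0,0,-0.06],[0,0,-0.1],[0,0,-0.1],[0,0,-0.1],[0,0,-0.06],[0,0,-0.02],[0,0,0],[0,0,0],[0,0,0]],"roll":[0,0,0,0,0,0,0,0,0,0]}'
python3 -c "
from h import *
go(.419,-.075,.15,106.8)"
```

```text
time_s: 31.0
tool_pos: [0.5052, -0.354, -0.0104]
tcp_rot: [[-0.143, 0.99, 0.0], [0.99, 0.143, 0.0], [0.0, 0.0, -1.0]]
ft_force: [0.1, 0.6, 0.1]
gripper_width: 0.0914
grasp_force: 0.0
time_s: 32.0
tool_pos: [0.504, -0.3535, 0.1717]
tcp_rot: [[-0.143, 0.99, -0.003], [0.99, 0.143, 0.002], [0.002, -0.002, -1.0]]
ft_force: [-0.9, 0.7, 0.7]
gripper_width: 0.0917
grasp_force: 0.0
roll -0.0478 shift [ 0.7279 -0.0023  0.0544] at [ 0.504  -0.3535  0.1717] yaw 98.2
```

```bash
python3 -m crank '{"grip":[-1,-1,-1,-1,-1,-1,-1,-1,-1,-1],"xyz":[[0,0,0],[0.06,0,0],[0.1,0,0],[0.1,0,0],[0.1,0,0],[0.1,0,0],[0.1,0,0],[0.1,0.004,0],[0.08,0.004,0],[0.03,0,0]],"roll":[-0.0478,0,0,0,0,0,0,0,0,0]}' >/dev/null
python3 -m crank '{"grip":[-1,-1,-1],"xyz":[[0,0,0],[0,0,0],[0,0,0]],"roll":[0,0,0]}'
python3 -c "
from h import *
slab(zt=.008,kind='z'); slab(); go(.4187,-.0583,-.0198,106.8)"
```

```text
time_s: 33.3
tool_pos: [0.4196, -0.0597, 0.1734]
tcp_rot: [[-0.287, 0.958, -0.0], [0.958, 0.287, 0.0], [0.0, 0.0, -1.0]]
ft_force: [0.6, -1.2, 0.8]
gripper_width: 0.0918
grasp_force: 0.0
z [468. 215.] xy [674.3 -43.1] size [52.5 41.4] yaw 16.7
z [255. 165.] xy [418.7 -58.1] size [49.9 69.7] yaw 106.7
z [498. 148.] xy [663.2  34.9] size [41.6 83. ] yaw 119.7
z [310.  57.] xy [440.5  64.2] size [50.1 70. ] yaw 91.4
amber [468. 219.] xy [677.3 -47.8] size [30.3 30.4] yaw 106.7
amber [255. 165.] xy [418.7 -58.6] size [29.7 49.2] yaw 106.7
amber [310.  57.] xy [440.4  64.9] size [30.5 50.7] yaw 91.4
amber [425.  66.] xy [555.9  91.4] size [51.1 71.7] yaw 175.1
roll -0.0007 shift [ 0.0033 -0.0013  0.4832] at [ 0.4196 -0.0594  0.1735] yaw 106.67
```

```bash
python3 -m crank '{"grip":[-1,-1,-1,-1,-1,-1,-1,-1,-1,-1],"xyz":[[0.0033,-0.0013,0.04],[0,0,0.08],[0,0,0.08],[0,0,0.08],[0,0,0.07],[0,0,0.05],[0,0,0.04],[0,0,0.025],[0,0,0.013],[0,0,0.004]],"roll":[0,0,0,0,0,0,0,0,0,0]}' >/dev/null
python3 -m crank '{"grip":[-1,1,1,1,1,1,1,1,1,1],"xyz":[[0,0,0],[0,0,0],[0,0,0],[0,0,0],[0,0,0],[0,0,0],[0,0,0],[0,0,0],[0,0,0],[0,0,0]],"roll":[0,0,0,0,0,0,0,0,0,0]}' 30
python3 -m crank '{"grip":[1,1,1,1,1,1,1,1,1,1],"xyz":[[0,0,-0.01],[0,0,-0.04],[0,0,-0.07],[0,0,-0.08],[0,0,-0.08],[0,0,-0.08],[0,0,-0.06],[0,0,-0.03],[0,0,0],[0,0,0]],"roll":[0,0,0,0,0,0,0,0,0,0]}'
python3 -c "
from h import *
go(.5052,-.3538,.16,98.2)"
```

```text
time_s: 35.4
tool_pos: [0.4184, -0.0571, -0.0191]
tcp_rot: [[-0.289, 0.957, -0.0], [0.957, 0.289, -0.0], [-0.0, -0.0, -1.0]]
ft_force: [-0.2, 0.2, 2.4]
gripper_width: 0.0493
grasp_force: 30.0
time_s: 36.4
tool_pos: [0.4177, -0.0575, 0.1601]
tcp_rot: [[-0.289, 0.957, -0.001], [0.957, 0.289, -0.0], [-0.0, -0.001, -1.0]]
ft_force: [-0.3, -0.2, -1.0]
gripper_width: 0.0496
grasp_force: 30.0
roll 0.0476 shift [-7.645e-01  1.108e-01  3.000e-04] at [ 0.4177 -0.0575  0.1601] yaw 106.77
```

```bash
python3 -m crank '{"grip":[1,1,1,1,1,1,1,1,1,1],"xyz":[[0,0,0],[-0.05,0.007,0],[-0.09,0.013,0],[-0.1,0.0145,0],[-0.1,0.0145,0],[-0.1,0.0145,0],[-0.1,0.0145,0],[-0.1,0.0145,0],[-0.08,0.0115,0],[-0.04,0.006,0]],"roll":[0.0476,0,0,0,0,0,0,0,0,0]}' >/dev/null
python3 -m crank '{"grip":[1,1,1],"xyz":[[0,0,0],[0,0,0],[0,0,0]],"roll":[0,0,0]}'
python3 -c "
from h import *
go(.5052,-.3526,.007,98.2)
im,d,K,T,p=cam('wrist')
P=cloud(d,K,np.array(p['T_tool_cam']))*1000; m=(P[...,2]>-35)&(P[...,2]<0)&(im.min(2)>100)&(abs(P[...,0])<60)&(abs(P[...,1])<27); print('part',P[m].min(0),P[m].max(0),m.sum())"
```

```text
time_s: 37.7
tool_pos: [0.5052, -0.3492, 0.1599]
tcp_rot: [[-0.146, 0.989, -0.001], [0.989, 0.146, 0.002], [0.002, -0.001, -1.0]]
ft_force: [0.2, -0.2, -0.3]
gripper_width: 0.0493
grasp_force: 30.0
roll 0.001 shift [-0.0083 -0.0012  0.3823] at [ 0.5052 -0.3492  0.1599] yaw 98.38
part [-36.08190415 -25.47984399 -29.59857037] [ 34.24974376  24.87192492 -19.94326298] 4646
```

```bash
python3 -m crank '{"grip":[1,1,1,1,1,1,1,1,1,1],"xyz":[[-0.0083,-0.0012,0.02],[0,0,0.06],[0,0,0.06],[0,0,0.05],[0,0,0.02],[0,0,0.03],[0,0,0.04],[0,0,0.04],[0,0,0.03],[0,0,0.02]],"roll":[0.001,0,0,0,0,0,0,0,0,0]}' >/dev/null
python3 -m crank '{"grip":[1,1,1],"xyz":[[0,0,0.01],[0,0,0.004],[0,0,0]],"roll":[0,0,0]}'
python3 -c "
from h import *
go(.5052,-.3526,.0055,98.2)"
```

```text
time_s: 39.05
tool_pos: [0.5059, -0.3548, 0.0082]
tcp_rot: [[-0.14, 0.99, 0.0], [0.99, 0.14, -0.0], [-0.0, 0.0, -1.0]]
ft_force: [-2.4, 1.5, 10.3]
gripper_width: 0.0498
grasp_force: 30.0
roll -0.0008 shift [ 0.0058 -0.001   0.0068] at [ 0.5059 -0.3548  0.0082] yaw 98.06
```

```bash
python3 -m crank '{"grip":[1,1,1,1],"xyz":[[0,0,-0.01],[0.006,-0.001,0],[0,0,0],[0,0,0]],"roll":[0,0,0,0]}'
python3 -m crank '{"grip":[1,1,1,1],"xyz":[[0,0,0.01],[0,0,0.003],[0,0,0],[0,0,0]],"roll":[0,0,0,0]}'
python3 -c "
from h import *
go(.5052,-.3526,.0055,98.2)"
```

```text
time_s: 39.45
tool_pos: [0.5045, -0.3527, 0.0109]
tcp_rot: [[-0.14, 0.99, -0.0], [0.99, 0.14, 0.0], [0.0, -0.0, -1.0]]
ft_force: [0.4, -0.4, -0.2]
gripper_width: 0.0496
grasp_force: 30.0
time_s: 39.85
tool_pos: [0.5051, -0.3537, 0.0065]
tcp_rot: [[-0.14, 0.99, 0.001], [0.99, 0.14, -0.001], [-0.001, 0.001, -1.0]]
ft_force: [-0.6, -0.3, 4.6]
gripper_width: 0.05
grasp_force: 30.0
roll -0.001 shift [0.0028 0.0006 0.0026] at [ 0.5051 -0.3537  0.0065] yaw 98.02
```

```bash
python3 -m crank '{"grip":[-1,-1,-1,-1,-1,-1,-1],"xyz":[[0,0,0],[0,0,0],[0,0,0],[0,0,0],[0,0,0],[0,0,0],[0,0,0]],"roll":[0,0,0,0,0,0,0]}'
python3 -m crank '{"grip":[-1,-1,-1,-1,-1,-1,-1,-1,-1,-1],"xyz":[[0,0,-0.02],[0,0,-0.06],[0,0,-0.1],[-0.03,0,-0.1],[-0.06,0,-0.06],[-0.06,0,-0.02],[-0.03,0,0],[0,0,0],[0,0,0],[0,0,0]],"roll":[0,0,0,0,0,0,0,0,0,0]}'
cat >> h.py <<'E'
def pocket():
    im,d,K,T,p=cam("wrist"); P=cloud(d,K,T); C=np.array([.5054,-.3538]); ya=np.array([-.1426,.9898]); xa=np.array([.9898,.1426])
    D=P[...,:2]-C; a=D@xa; b=D@ya; a[232:]=9; m0=(abs(a)<.021)&(abs(b)<.031)&(d>0)&(P[...,2]<.07)
    A=np.c_[a[m0],b[m0],np.ones(m0.sum())]; f=np.linalg.lstsq(A,P[...,2][m0],rcond=None)[0]
    print("top z",f[2].round(4),"tilt deg",np.degrees(f[:2]).round(2),"n",m0.sum(),"p5-95",np.percentile(P[...,2][m0],[5,95]).round(4))
    return im,P,a,b
E
python3 -c "
from h import *
im,P,a,b=pocket(); save(im,'pics/w9.png'); go()"
```

```text
time_s: 40.55
tool_pos: [0.5048, -0.3527, 0.006]
tcp_rot: [[-0.14, 0.99, 0.0], [0.99, 0.14, 0.0], [0.0, 0.0, -1.0]]
ft_force: [-0.2, -0.1, -0.1]
gripper_width: 0.0915
grasp_force: 0.0
time_s: 41.55
tool_pos: [0.5146, -0.4216, 0.1489]
tcp_rot: [[-0.142, 0.99, -0.001], [0.99, 0.142, 0.002], [0.002, -0.001, -1.0]]
ft_force: [-0.1, 0.3, -0.5]
gripper_width: 0.0916
grasp_force: 0.0
top z 0.0327 tilt deg [-0.08 -0.05] n 3221 p5-95 [0.0315 0.0339]
roll 0.0 shift [ 0.  0. -0.] at [ 0.5148 -0.4219  0.1491] yaw 98.18
```

View pics/w9.png

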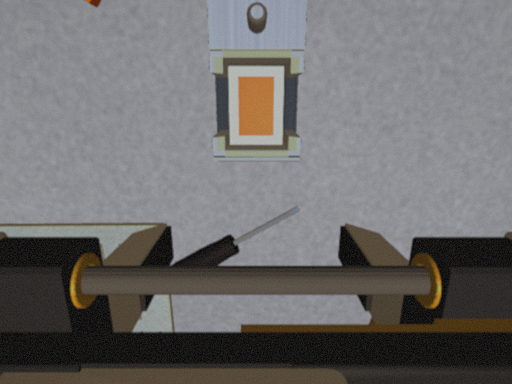

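```bash
python3 -c "
from h import *
go(.4405,.0645,.17,91.5)"
```

```text
roll 0.0371 shift [ 1.2204 -0.1537 -0.0522] at [ 0.5148 -0.4219  0.1491] yaw 98.18
```

```bash
python3 -m crank '{"grip":[-1,-1,-1,-1,-1,-1,-1,-1,-1,-1],"xyz":[[0,0,-0.03],[0.05,-0.006,-0.02],[0.1,-0.0125,0],[0.1,-0.0125,0],[0.1,-0.0125,0],[0.1,-0.0125,0],[0.1,-0.0125,0],[0.1,-0.0125,0],[0.1,-0.0125,0],[0.1,-0.0125,0]],"roll":[0.0371,0,0,0,0,0,0,0,0,0]}' >/dev/null
python3 -m crank '{"grip":[-1,-1,-1,-1,-1,-1,-1,-1],"xyz":[[0.1,-0.0125,0],[0.1,-0.0125,0],[0.1,-0.0125,0],[0.05,-0.008,0],[0.02,-0.0025,0],[0,0,0],[0,0,0],[0,0,0]],"roll":[0,0,0,0,0,0,0,0]}'
python3 -c "
from h import *
slab(zt=.008,kind='z'); slab(); go(.4405,.0645,-.0195,91.5)"
```

```text
time_s: 43.4
tool_pos: [0.4417, 0.0608, 0.1698]
tcp_rot: [[-0.022, 1.0, -0.0], [1.0, 0.022, -0.0], [-0.0, -0.0, -1.0]]
ft_force: [0.2, 0.2, 0.5]
gripper_width: 0.0919
grasp_force: 0.0
z [465. 185.] xy [678.3  43.9] size [69.5 50.6] yaw 88.2
z [254. 163.] xy [440.6  64.4] size [49.9 68.9] yaw 91.3
amber [255. 163.] xy [440.5  64.4] size [30.4 49.7] yaw 91.3
amber [360. 144.] xy [555.   89.3] size [50.7 71.7] yaw 175.1
roll -0.0014 shift [ 0.0085 -0.0028  0.4734] at [0.4417 0.0611 0.1699] yaw 91.25
```

```bash
python3 -m crank '{"grip":[-1,-1,-1,-1,-1,-1,-1,-1,-1,-1],"xyz":[[0.0085,-0.0028,0.04],[0,0,0.08],[0,0,0.08],[0,0,0.08],[0,0,0.07],[0,0,0.05],[0,0,0.035],[0,0,0.02],[0,0,0.013],[0,0,0.004]],"roll":[0,0,0,0,0,0,0,0,0,0]}' >/dev/null
python3 -m crank '{"grip":[-1,-1,1,1,1,1,1,1,1,1],"xyz":[[0,0,0],[0,0,0],[0,0,0],[0,0,0],[0,0,0],[0,0,0],[0,0,0],[0,0,0],[0,0,0],[0,0,0]],"roll":[0,0,0,0,0,0,0,0,0,0]}' 30
python3 -m crank '{"grip":[1,1,1,1,1,1,1,1,1,1],"xyz":[[0,0,-0.01],[0,0,-0.04],[0,0,-0.07],[0,0,-0.08],[0,0,-0.08],[0,0,-0.08],[0,0,-0.06],[0,0,-0.03],[0,0,0],[0,0,0]],"roll":[0,0,0,0,0,0,0,0,0,0]}'
cat >> h.py <<'E'
def held():
    im,d,K,T,p=cam('wrist'); P=cloud(d,K,np.array(p['T_tool_cam']))*1000
    m=(P[...,2]>-38)&(P[...,2]<0)&(im.min(2)>90)&(abs(P[...,0])<60)&(abs(P[...,1])<27); print('part',P[m].min(0).round(1),P[m].max(0).round(1),m.sum())
E
python3 -c "
from h import *
held(); go(.5054,-.3538,.16,98.2)"
```

```text
time_s: 45.5
tool_pos: [0.4403, 0.0658, -0.0188]
tcp_rot: [[-0.024, 1.0, 0.0], [1.0, 0.024, -0.0], [-0.0, 0.0, -1.0]]
ft_force: [-0.4, 0.2, 0.1]
gripper_width: 0.0493
grasp_force: 30.0
time_s: 46.5
tool_pos: [0.4398, 0.0653, 0.1605]
tcp_rot: [[-0.024, 1.0, -0.001], [1.0, 0.024, -0.001], [-0.001, -0.001, -1.0]]
ft_force: [-0.4, -0.3, -1.4]
gripper_width: 0.0494
grasp_force: 30.0
part [-36.7 -25.9 -29.6] [ 34.2  24.9 -18.8] 4720
roll -0.038 shift [-1.0607e+00  1.3900e-02  4.0000e-04] at [0.4394 0.0653 0.1601] yaw 91.36
```

```bash
python3 -m crank '{"grip":[1,1,1,1,1,1,1,1,1,1],"xyz":[[0,0,0],[-0.05,0.0006,0],[-0.09,0.0012,0],[-0.1,0.0013,0],[-0.1,0.0013,0],[-0.1,0.0013,0],[-0.1,0.0013,0],[-0.1,0.0013,0],[-0.1,0.0013,0],[-0.1,0.0013,0]],"roll":[-0.038,0,0,0,0,0,0,0,0,0]}' >/dev/null
python3 -m crank '{"grip":[1,1,1,1,1,1,1],"xyz":[[-0.1,0.0013,0],[-0.08,0.001,0],[-0.038,0.0006,0],[0,0,0],[0,0,0],[0,0,0],[0,0,0]],"roll":[0,0,0,0,0,0,0]}'
python3 -c "
from h import *
go(.5052,-.3526,.04,98.2)"
```

```text
time_s: 48.25
tool_pos: [0.5066, -0.3502, 0.1615]
tcp_rot: [[-0.146, 0.989, -0.0], [0.989, 0.146, 0.0], [0.0, -0.0, -1.0]]
ft_force: [0.9, -0.3, -0.5]
gripper_width: 0.0493
grasp_force: 30.0
roll 0.001 shift [-0.0054 -0.0044  0.3037] at [ 0.5066 -0.3502  0.1615] yaw 98.39
```

```bash
python3 -m crank '{"grip":[1,1,1,1,1,1,1,1,1,1],"xyz":[[-0.0054,-0.0044,0.02],[0,0,0.06],[0,0,0.06],[0,0,0.06],[0,0,0.04],[0,0,0.03],[0,0,0.02],[0,0,0.01],[0,0,0],[0,0,0]],"roll":[0.001,0,0,0,0,0,0,0,0,0]}'
python3 -c "
from h import *
go(.5052,-.3526,.014,98.2)"
```

```text
time_s: 49.25
tool_pos: [0.5055, -0.3549, 0.042]
tcp_rot: [[-0.14, 0.99, 0.001], [0.99, 0.14, -0.001], [-0.001, 0.001, -1.0]]
ft_force: [0.9, 0.6, -0.3]
gripper_width: 0.0493
grasp_force: 30.0
roll -0.0009 shift [0.0058 0.0001 0.07  ] at [ 0.5055 -0.3549  0.042 ] yaw 98.04
```

```bash
python3 -m crank '{"grip":[1,1,1,1,1,1,1,1],"xyz":[[0.0058,0,0],[0,0,0.02],[0,0,0.02],[0,0,0.015],[0,0,0.008],[0,0,0.004],[0,0,0],[0,0,0]],"roll":[0,0,0,0,0,0,0,0]}'
python3 -c "
from h import *
go(.5052,-.3526,.0135,98.2)"
```

```text
time_s: 50.05
tool_pos: [0.5047, -0.3524, 0.0146]
tcp_rot: [[-0.14, 0.99, 0.0], [0.99, 0.14, -0.0], [-0.0, 0.0, -1.0]]
ft_force: [0.4, 0.9, -0.2]
gripper_width: 0.0494
grasp_force: 30.0
roll -0.0009 shift [-0.0007  0.0011  0.0027] at [ 0.5047 -0.3524  0.0146] yaw 98.04
```

```bash
python3 -m crank '{"grip":[1,1,-1,-1,-1,-1,-1,-1,-1],"xyz":[[0,0.001,0.003],[0,0,0],[0,0,0],[0,0,0],[0,0,0],[0,0,0],[0,0,0],[0,0,0],[0,0,0]],"roll":[0,0,0,0,0,0,0,0,0]}'
python3 -m crank '{"grip":[-1,-1,-1,-1,-1,-1,-1,-1,-1,-1],"xyz":[[0,0,-0.02],[0,0,-0.06],[0,0,-0.1],[-0.03,0,-0.1],[-0.06,0,-0.06],[-0.06,0,-0.02],[-0.03,0,0],[0,0,0],[0,0,0],[0,0,0]],"roll":[0,0,0,0,0,0,0,0,0,0]}'
python3 -c "
from h import *
im,P,a,b=pocket(); go(.6795,-.0565,.17,106.8)"
```

```text
time_s: 50.95
tool_pos: [0.5049, -0.3524, 0.0132]
tcp_rot: [[-0.14, 0.99, 0.0], [0.99, 0.14, 0.0], [0.0, 0.0, -1.0]]
ft_force: [0.0, 0.1, -0.1]
gripper_width: 0.0916
grasp_force: 0.0
time_s: 51.95
tool_pos: [0.5148, -0.4213, 0.1561]
tcp_rot: [[-0.142, 0.99, -0.001], [0.99, 0.142, 0.002], [0.002, -0.001, -1.0]]
ft_force: [0.8, 0.2, -0.2]
gripper_width: 0.0919
grasp_force: 0.0
top z 0.0407 tilt deg [-0.   -0.03] n 3236 p5-95 [0.0395 0.0419]
roll -0.048 shift [ 0.7547  0.6578 -0.0342] at [ 0.5149 -0.4215  0.1563] yaw 98.16
```

```bash
python3 -m crank '{"grip":[-1,-1,-1,-1,-1,-1,-1,-1,-1,-1],"xyz":[[0,0,-0.03],[0.04,0.035,0],[0.075,0.066,0],[0.075,0.066,0],[0.075,0.066,0],[0.075,0.066,0],[0.075,0.066,0],[0.075,0.066,0],[0.075,0.066,0],[0.075,0.066,0]],"roll":[-0.048,0,0,0,0,0,0,0,0,0]}' >/dev/null
python3 -m crank '{"grip":[-1,-1,-1,-1,-1,-1],"xyz":[[0.075,0.066,0],[0.04,0.028,0],[0,0,0],[0,0,0],[0,0,0],[0,0,0]],"roll":[0,0,0,0,0,0]}'
python3 -c "
from h import *
slab(zt=.008,kind='z'); slab(); go(.6795,-.0565,-.0195,106.8)"
```

```text
time_s: 53.6
tool_pos: [0.6799, -0.0612, 0.169]
tcp_rot: [[-0.284, 0.959, -0.001], [0.959, 0.284, -0.001], [-0.001, -0.001, -1.0]]
ft_force: [-0.5, -0.9, 0.6]
gripper_width: 0.092
grasp_force: 0.0
z [257. 162.] xy [679.8 -56.7] size [49.8 70. ] yaw 107.1
z [285.  70.] xy [680.2  43. ] size [69.5 49.6] yaw 88.2
amber [256. 163.] xy [679.7 -56.1] size [30.3 49.5] yaw 106.5
amber [180.   6.] xy [563.3  67. ] size [51.9 17.3] yaw 16.5
roll -0.0016 shift [0.0105 0.0017 0.4716] at [ 0.6801 -0.0607  0.1691] yaw 106.51
```

```bash
python3 -m crank '{"grip":[-1,-1,-1,-1,-1,-1,-1,-1,-1,-1],"xyz":[[0.0085,0.001,0.04],[0,0,0.08],[0,0,0.08],[0,0,0.08],[0,0,0.07],[0,0,0.05],[0,0,0.035],[0,0,0.02],[0,0,0.012],[0,0,0.003]],"roll":[0,0,0,0,0,0,0,0,0,0]}' >/dev/null
python3 -m crank '{"grip":[-1,-1,1,1,1,1,1,1,1,1],"xyz":[[0,0,0],[0,0,0],[0,0,0],[0,0,0],[0,0,0],[0,0,0],[0,0,0],[0,0,0],[0,0,0],[0,0,0]],"roll":[0,0,0,0,0,0,0,0,0,0]}' 30
python3 -m crank '{"grip":[1,1,1,1,1,1,1,1,1,1],"xyz":[[0,0,-0.01],[0,0,-0.04],[0,0,-0.07],[0,0,-0.08],[0,0,-0.08],[0,0,-0.08],[0,0,-0.06],[0,0,-0.03],[0,0,0],[0,0,0]],"roll":[0,0,0,0,0,0,0,0,0,0]}'
python3 -c "
from h import *
held(); go(.5054,-.3538,.16,98.2)"
```

```text
time_s: 55.7
tool_pos: [0.6797, -0.0557, -0.0188]
tcp_rot: [[-0.286, 0.958, -0.0], [0.958, 0.286, 0.0], [0.0, -0.0, -1.0]]
ft_force: [0.7, -0.1, -0.3]
gripper_width: 0.0495
grasp_force: 30.0
time_s: 56.7
tool_pos: [0.6792, -0.0559, 0.1606]
tcp_rot: [[-0.286, 0.958, -0.001], [0.958, 0.286, -0.0], [-0.0, -0.001, -1.0]]
ft_force: [-0.2, -0.7, -1.6]
gripper_width: 0.0491
grasp_force: 30.0
part [-37.1 -25.5 -29.4] [ 34.6  25.9 -19.6] 4698
roll 0.0469 shift [-6.751e-01 -5.351e-01 -4.000e-04] at [ 0.6787 -0.056   0.1598] yaw 106.63
```

```bash
python3 -m crank '{"grip":[1,1,1,1,1,1,1,1,1,1],"xyz":[[0,0,0],[-0.04,-0.032,0],[-0.07,-0.056,0],[-0.075,-0.06,0],[-0.075,-0.06,0],[-0.075,-0.06,0],[-0.075,-0.06,0],[-0.075,-0.06,0],[-0.075,-0.06,0],[-0.072,-0.055,0]],"roll":[0.0469,0,0,0,0,0,0,0,0,0]}' >/dev/null
python3 -m crank '{"grip":[1,1,1,1,1],"xyz":[[-0.04,-0.032,0],[0,0,0],[0,0,0],[0,0,0],[0,0,0]],"roll":[0,0,0,0,0]}'
python3 -m crank '{"grip":[1,1,1,1,1,1,1,1,1,1],"xyz":[[0,0,0.02],[0,0,0.06],[0,0,0.06],[0,0,0.06],[0,0,0.035],[0,0,0.02],[0,0,0.01],[0,0,0],[0,0,0],[0,0,0]],"roll":[0,0,0,0,0,0,0,0,0,0]}'
python3 -c "
from h import *
go(.5053,-.353,.0215,98.2); held()"
```

```text
time_s: 58.25
tool_pos: [0.5072, -0.3501, 0.161]
tcp_rot: [[-0.145, 0.989, 0.0], [0.989, 0.145, 0.001], [0.001, 0.0, -1.0]]
ft_force: [0.2, 0.4, -0.4]
gripper_width: 0.0492
grasp_force: 30.0
time_s: 59.25
tool_pos: [0.5069, -0.3527, 0.0562]
tcp_rot: [[-0.142, 0.99, 0.001], [0.99, 0.142, -0.001], [-0.001, 0.001, -1.0]]
ft_force: [-0.4, 0.3, -0.2]
gripper_width: 0.0489
grasp_force: 30.0
roll -0.0001 shift [-0.0003 -0.004   0.0868] at [ 0.5069 -0.3527  0.0562] yaw 98.18
part [-36.2 -27.  -29.4] [59.9 27.  -0.8] 8325
```

```bash
python3 -m crank '{"grip":[1,1,1,1,1,1,1,1,1,1],"xyz":[[0,-0.004,0],[0,0,0.02],[0,0,0.02],[0,0,0.02],[0,0,0.013],[0,0,0.008],[0,0,0.003],[0,0,0],[0,0,0],[0,0,0]],"roll":[0,0,0,0,0,0,0,0,0,0]}'
python3 -c "
from h import *
go(.5053,-.353,.0215,98.2)"
```

```text
time_s: 60.3
tool_pos: [0.5049, -0.3526, 0.0219]
tcp_rot: [[-0.142, 0.99, 0.001], [0.99, 0.142, -0.0], [-0.001, 0.001, -1.0]]
ft_force: [0.6, -0.0, -0.5]
gripper_width: 0.0494
grasp_force: 30.0
roll -0.0001 shift [-0.001   0.0007  0.0011] at [ 0.5049 -0.3526  0.0219] yaw 98.19
```

```bash
python3 -m crank '{"grip":[1,1,-1,-1,-1,-1,-1,-1,-1],"xyz":[[0,0,0.001],[0,0,0],[0,0,0],[0,0,0],[0,0,0],[0,0,0],[0,0,0],[0,0,0],[0,0,0]],"roll":[0,0,0,0,0,0,0,0,0]}'
python3 -m crank '{"grip":[-1,-1,-1,-1,-1,-1,-1,-1,-1,-1],"xyz":[[0,0,-0.02],[0,0,-0.06],[0,0,-0.1],[-0.03,0,-0.1],[-0.06,0,-0.06],[-0.06,0,-0.02],[-0.03,0,0],[0,0,0],[0,0,0],[0,0,0]],"roll":[0,0,0,0,0,0,0,0,0,0]}'
python3 -c "
from h import *
im,P,a,b=pocket(); go(.6797,.0435,.17,88.2)"
```

```text
time_s: 61.2
tool_pos: [0.5046, -0.3525, 0.0212]
tcp_rot: [[-0.142, 0.99, 0.0], [0.99, 0.142, 0.0], [0.0, 0.0, -1.0]]
ft_force: [0.2, 0.1, -0.5]
gripper_width: 0.0916
grasp_force: 0.0
time_s: 62.2
tool_pos: [0.5147, -0.4214, 0.1641]
tcp_rot: [[-0.145, 0.989, -0.001], [0.989, 0.145, 0.002], [0.002, -0.001, -1.0]]
ft_force: [-0.7, -0.3, -0.4]
gripper_width: 0.0916
grasp_force: 0.0
top z 0.0487 tilt deg [-0.04 -0.06] n 3231 p5-95 [0.0475 0.0499]
roll 0.0562 shift [ 1.1752  0.3755 -0.0142] at [ 0.5148 -0.4216  0.1643] yaw 98.31
```

Three frames are in and flat. Before the disc, the top view while driving across will confirm no further frame is on the bench.

```bash
python3 -m crank '{"grip":[-1,-1,-1,-1,-1,-1,-1,-1,-1,-1],"xyz":[[0,0,-0.014],[0.05,0.016,0],[0.09,0.0285,0],[0.1,0.032,0],[0.1,0.032,0],[0.1,0.032,0],[0.1,0.032,0],[0.1,0.032,0],[0.1,0.032,0],[0.1,0.032,0]],"roll":[0.04,0.0162,0,0,0,0,0,0,0,0]}' >/dev/null
python3 -m crank '{"grip":[-1,-1,-1,-1,-1,-1,-1,-1],"xyz":[[0.1,0.032,0],[0.1,0.032,0],[0.08,0.025,0],[0.04,0.013,0],[0,0,0],[0,0,0],[0,0,0],[0,0,0]],"roll":[0,0,0,0,0,0,0,0]}'
python3 - <<'E'
from h import *
slab(zt=.006,kind='z'); im=slab(zt=.010,kind='z'); save(im,"pics/w10.png"); go(.6797,.0435,-.0195,88.2)
im,*_=cam("top"); hsv=cv2.cvtColor(im,cv2.COLOR_RGB2HSV)
m=((hsv[...,1]>120)&(hsv[...,0]>3)&(hsv[...,0]<22)&(hsv[...,2]>110)).astype(np.uint8)
print([(np.round(cv2.minAreaRect(c)[0]),cv2.contourArea(c)) for c in cv2.findContours(m,0,1)[0] if cv2.contourArea(c)>25]); save(im,"pics/t2.png")
E
```

```text
time_s: 64.05
tool_pos: [0.6775, 0.0325, 0.1707]
tcp_rot: [[0.037, 0.999, -0.0], [0.999, -0.037, -0.001], [-0.001, -0.0, -1.0]]
ft_force: [0.6, 0.5, 0.1]
gripper_width: 0.092
grasp_force: 0.0
z [216. 133.] xy [636.   70.5] size [68.9 50.1] yaw 87.9
z [342.  19.] xy [768.4 175.4] size [38.2 46.3] yaw 177.9
z [122.  17.] xy [554.2 187.3] size [ 30. 111.] yaw 177.9
z [215. 135.] xy [634.8  70.5] size [41.6 41.9] yaw 176.8
z [344.  23.] xy [768.7 171.4] size [45.1 60.9] yaw 177.9
z [121.   7.] xy [552.1 194.1] size [15.5 76.5] yaw 177.9
roll -0.0015 shift [0.0255 0.0046 0.4759] at [0.6775 0.0334 0.1709] yaw 87.93
[(array([353., 215.]), 80.5), (array([223., 202.]), 232.0), (array([305., 177.]), 129.0)]
```

View pics/t2.png

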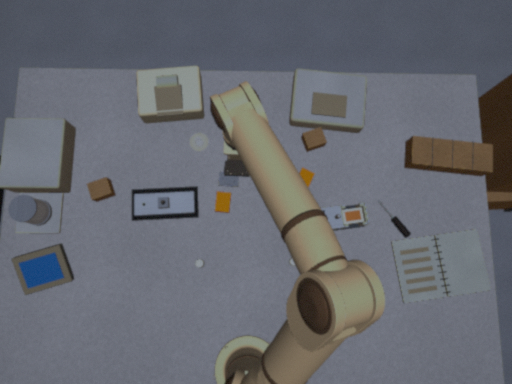

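```bash
python3 -m crank '{"grip":[-0.26,-0.26,-0.26,-0.26,-0.26,-0.26,-0.26,-0.26],"xyz":[[0.03,-0.03,0.02],[0.05,-0.05,0.04],[0.012,-0.022,0.02],[0,0,0],[0,0,0],[0,0,0],[0,0,0],[0,0,0]],"roll":[-0.0005,0,0,0,0,0,0,0]}'
python3 - <<'E'
from h import *
slab(zt=.006,kind='z'); slab(zt=.010,kind='z'); slab(zt=.016,kind='z'); slab(zt=.016); go(.6375,.0705,-.0205,88)
E
```

```text
time_s: 65.0
tool_pos: [0.6387, 0.0729, 0.1392]
tcp_rot: [[0.033, 0.999, 0.001], [0.999, -0.033, 0.0], [0.0, 0.001, -1.0]]
ft_force: [0.0, 0.4, 0.3]
gripper_width: 0.0581
grasp_force: 0.0
z [253. 174.] xy [635.9  71.1] size [68.6 49.9] yaw 88.1
z [395.  57.] xy [770.  179.3] size [47.2 45.9] yaw 4.2
z [154.  41.] xy [553.3 207.2] size [109.4  61.5] yaw 3.1
z [252. 176.] xy [636.1  71.4] size [42.6 41.7] yaw 30.0
z [396.  54.] xy [769.2 179.1] size [61.4 60.9] yaw 62.2
z [149.  25.] xy [551.4 212.4] size [75.8 45.7] yaw 2.9
z [169. 162.] xy [553.5  89.7] size [50.2 70.2] yaw 175.3
z [400.  56.] xy [768.7 178.6] size [68.  66.5] yaw 82.9
z [496.  35.] xy [853.8 192.4] size [ 6.8 58.5] yaw 98.7
amber [168. 161.] xy [553.5  90.7] size [50.2 69.9] yaw 175.3
roll 0.0009 shift [-0.0073 -0.0014  0.3985] at [0.6382 0.0734 0.1389] yaw 88.16
```

```bash
python3 -m crank '{"grip":[-0.26,-0.26,-0.26,-0.26,-0.26,-0.26,-0.26,-0.26,-0.26,-0.26],"xyz":[[-0.0073,-0.0002,0.03],[0,0,0.07],[0,0,0.07],[0,0,0.06],[0,0,0.04],[0,0,0.01],[0,0,0],[0,0,0],[0,0,0],[0,0,0]],"roll":[0,0,0,0,0,0,0,0,0,0]}'
python3 -c "
from h import *
go(.638,.0705,-.0205,88.1)"
```

```text
time_s: 66.2
tool_pos: [0.6387, 0.0706, 0.028]
tcp_rot: [[0.032, 0.999, 0.002], [0.999, -0.032, 0.0], [0.0, 0.002, -1.0]]
ft_force: [-0.9, 0.3, -0.2]
gripper_width: 0.0579
grasp_force: 0.0
roll 0.0003 shift [-0.0004 -0.0018  0.1213] at [0.6387 0.0706 0.028 ] yaw 88.16
```

```bash
python3 -m crank '{"grip":[-0.26,-0.26,-0.26,-0.26,-0.26,-0.26,-0.26],"xyz":[[0,-0.0015,0.03],[0,0,0.03],[0,0,0.03],[0,0,0.02],[0,0,0.01],[0,0,0.001],[0,0,0]],"roll":[0,0,0,0,0,0,0]}'
python3 -m crank '{"grip":[1,1,1,1,1],"xyz":[[0,0,0],[0,0,0],[0,0,0],[0,0,0],[0,0,0]],"roll":[0,0,0,0,0]}' 40
python3 -m crank '{"grip":[1,1,1,1,1,1,1,1,1,1],"xyz":[[0,0,-0.01],[0,0,-0.04],[0,0,-0.07],[0,0,-0.08],[0,0,-0.08],[0,0,-0.08],[0,0,-0.06],[0,0,-0.03],[0,0,0],[0,0,0]],"roll":[0,0,0,0,0,0,0,0,0,0]}'
python3 -c "
from h import *
held(); slab(zt=.016); go(.5054,-.3538,.16,98.2)"
```

```text
time_s: 66.9
tool_pos: [0.6361, 0.0704, -0.0213]
tcp_rot: [[0.032, 0.999, -0.002], [0.999, -0.032, -0.001], [-0.001, -0.002, -1.0]]
ft_force: [-4.5, -1.7, 8.6]
gripper_width: 0.0579
grasp_force: 4.3
time_s: 67.4
tool_pos: [0.6376, 0.0707, -0.0213]
tcp_rot: [[0.032, 0.999, 0.001], [0.999, -0.032, 0.0], [0.0, 0.001, -1.0]]
ft_force: [-1.4, -1.0, 5.2]
gripper_width: 0.0493
grasp_force: 40.8
time_s: 68.4
tool_pos: [0.6366, 0.0702, 0.1576]
tcp_rot: [[0.032, 0.999, -0.001], [0.999, -0.032, -0.001], [-0.001, -0.001, -1.0]]
ft_force: [0.5, 0.1, -1.5]
gripper_width: 0.0493
grasp_force: 40.0
part [-34.6 -25.1 -33.8] [ 35.8  25.1 -23.3] 8390
amber [175. 154.] xy [553.6  90.6] size [50.  70.2] yaw 175.2
roll -0.0557 shift [-1.0025 -0.4745 -0.0083] at [0.6361 0.0702 0.1567] yaw 88.17
```

```bash
python3 -m crank '{"grip":[1,1,1,1,1,1,1,1,1,1],"xyz":[[0,0,0],[-0.04,-0.019,0],[-0.08,-0.038,0],[-0.09,-0.0426,0],[-0.09,-0.0426,0],[-0.09,-0.0426,0],[-0.09,-0.0426,0],[-0.09,-0.0426,0],[-0.09,-0.0426,0],[-0.09,-0.0426,0]],"roll":[-0.04,-0.0157,0,0,0,0,0,0,0,0]}' >/dev/null
python3 -m crank '{"grip":[1,1,1,1,1,1,1,1],"xyz":[[-0.09,-0.0426,0],[-0.08,-0.038,0],[-0.05,-0.0237,0],[-0.03,-0.0145,0],[0,0,0],[0,0,0],[0,0,0],[0,0,0]],"roll":[0,0,0,0,0,0,0,0]}'
python3 -c "
from h import *
go(.5055,-.3544,.06,98.2);held()"
```

```text
time_s: 70.3
tool_pos: [0.5066, -0.3501, 0.1586]
tcp_rot: [[-0.145, 0.989, 0.0], [0.989, 0.145, 0.001], [0.0, 0.0, -1.0]]
ft_force: [-1.1, -0.2, -0.9]
gripper_width: 0.0496
grasp_force: 40.0
roll 0.0009 shift [-0.0102 -0.0044  0.2465] at [ 0.5066 -0.3501  0.1586] yaw 98.36
part [-34.7 -25.2 -33.6] [ 35.9  25.  -23.5] 8441
```

```bash
python3 -m crank '{"grip":[1,1,1,1,1,1,1,1,1,1],"xyz":[[-0.005,-0.004,0.02],[0,0,0.05],[0,0,0.06],[0,0,0.05],[0,0,0.035],[0,0,0.02],[0,0,0.01],[0,0,0],[0,0,0],[0,0,0]],"roll":[0.0005,0,0,0,0,0,0,0,0,0]}'
python3 -c "
from h import *
go(.5055,-.3544,.027,98.2)"
```

```text
time_s: 71.35
tool_pos: [0.5051, -0.3546, 0.0613]
tcp_rot: [[-0.141, 0.99, 0.001], [0.99, 0.141, -0.001], [-0.001, 0.001, -1.0]]
ft_force: [0.0, 0.5, -0.5]
gripper_width: 0.0495
grasp_force: 40.0
roll -0.0006 shift [0.0004 0.0011 0.0859] at [ 0.5051 -0.3546  0.0613] yaw 98.1
```

```bash
python3 -m crank '{"grip":[1,1,1,1,1,1,1,1,1,1],"xyz":[[0,0.001,0.01],[0,0,0.02],[0,0,0.02],[0,0,0.018],[0,0,0.01],[0,0,0.005],[0,0,0.002],[0,0,0],[0,0,0],[0,0,0]],"roll":[-0.0005,0,0,0,0,0,0,0,0,0]}'
python3 -c "
from h import *
go(.5055,-.3544,.027,98.2)"
```

```text
time_s: 72.35
tool_pos: [0.505, -0.3541, 0.0267]
tcp_rot: [[-0.143, 0.99, 0.0], [0.99, 0.143, -0.0], [-0.0, 0.0, -1.0]]
ft_force: [-0.2, 1.2, 1.8]
gripper_width: 0.0492
grasp_force: 40.3
roll -0.0 shift [-0.0008  0.0012 -0.0008] at [ 0.505  -0.3541  0.0267] yaw 98.2
```

Touching at the expected height; release, rise and check.

```bash
python3 -m crank '{"grip":[-1,-1,-1,-1,-1,-1,-1,-1],"xyz":[[0,0,0],[0,0,0],[0,0,0],[0,0,0],[0,0,0],[0,0,0],[0,0,0],[0,0,0]],"roll":[0,0,0,0,0,0,0,0]}'
python3 -m crank '{"grip":[-1,-1,-1,-1,-1,-1,-1,-1,-1,-1],"xyz":[[0,0,-0.02],[0,0,-0.06],[0,0,-0.1],[-0.03,0,-0.1],[-0.06,0,-0.06],[-0.06,0,-0.02],[-0.03,0,0],[0,0,0],[0,0,0],[0,0,0]],"roll":[0,0,0,0,0,0,0,0,0,0]}'
python3 -c "
from h import *
im,P,a,b=pocket()
print([float(np.median(P[...,2][(abs(a-x)<.003)&(abs(b-y)<.003)]).round(4)) for x in(-.021,.021) for y in (-.031,.031)])
print(np.median(P[...,2][np.hypot(a,b)<.015]))
M=(P[...,2]>.0985)&(P[...,2]<.103)&(abs(a)<.02)&(abs(b-.06)<.02);print('shaft top',P[M].mean(0),M.sum())
go(.5465,.2939,.18,93.6)"
```

```text
time_s: 73.15
tool_pos: [0.5048, -0.3542, 0.0264]
tcp_rot: [[-0.143, 0.99, 0.0], [0.99, 0.143, -0.0], [-0.0, 0.0, -1.0]]
ft_force: [0.9, -0.9, 0.1]
gripper_width: 0.0916
grasp_force: 0.0
time_s: 74.15
tool_pos: [0.5149, -0.4232, 0.1693]
tcp_rot: [[-0.145, 0.989, -0.001], [0.989, 0.145, 0.002], [0.002, -0.001, -1.0]]
ft_force: [-0.6, 0.1, 0.3]
gripper_width: 0.092
grasp_force: 0.0
top z 0.0566 tilt deg [-0.36 -0.16] n 3289 p5-95 [0.0536 0.0594]
[0.0546, 0.0545, 0.0544, 0.0544]
0.05901104553885303
shaft top [ 0.4969498  -0.29468684  0.09954281] 67
roll 0.0262 shift [ 1.7848  0.1912 -0.0261] at [ 0.515  -0.4234  0.1695] yaw 98.32
```

```bash
python3 -m crank '{"grip":[-1,-1,-1,-1,-1,-1,-1,-1,-1,-1],"xyz":[[0,0,-0.026],[0.05,0.005,0],[0.09,0.0096,0],[0.1,0.0107,0],[0.1,0.0107,0],[0.1,0.0107,0],[0.1,0.0107,0],[0.1,0.0107,0],[0.1,0.0107,0],[0.1,0.0107,0]],"roll":[0.0262,0,0,0,0,0,0,0,0,0]}' >/dev/null
python3 -m crank '{"grip":[-1,-1,-1,-1,-1,-1,-1,-1,-1,-1],"xyz":[[0.1,0.0107,0],[0.1,0.0107,0],[0.1,0.0107,0],[0.1,0.0107,0],[0.1,0.0107,0],[0.1,0.0107,0],[0.1,0.0107,0],[0.1,0.0107,0],[0.1,0.0107,0],[0.045,0.0048,0]],"roll":[0,0,0,0,0,0,0,0,0,0]}' >/dev/null
python3 -m crank '{"grip":[-1,-1,-1,-1],"xyz":[[0,0,0],[0,0,0],[0,0,0],[0,0,0]],"roll":[0,0,0,0]}'
python3 -c "
from h import *
hub(.026,.038); go(.5465,.2939,-.006,93.6)"
```

```text
time_s: 76.6
tool_pos: [0.5484, 0.2898, 0.1806]
tcp_rot: [[-0.058, 0.998, -0.0], [0.998, 0.058, -0.001], [-0.001, -0.0, -1.0]]
ft_force: [-0.3, -0.3, -0.2]
gripper_width: 0.0916
grasp_force: 0.0
hub ((546.971923828125, 293.33349609375), (35.644256591796875, 36.08724594116211), 3.712324619293213) [0.547  0.2938 0.0324]
roll -0.0014 shift [ 0.01   -0.0041  0.4669] at [0.5484 0.29   0.1807] yaw 93.34
```

```bash
python3 -m crank '{"grip":[-1,-1,-1,-1,-1,-1,-1,-1,-1,-1],"xyz":[[0.01,-0.0041,0.03],[0,0,0.07],[0,0,0.08],[0,0,0.08],[0,0,0.07],[0,0,0.04],[0,0,0.02],[0,0,0.01],[0,0,0],[0,0,0]],"roll":[-0.0014,0,0,0,0,0,0,0,0,0]}'>/dev/null
python3 -m crank '{"grip":[-1,-1],"xyz":[[0,0,0],[0,0,0]],"roll":[0,0]}'
python3 -c "
from h import *
go(.5465,.2939,-.006,93.6)"
```

```text
time_s: 77.85
tool_pos: [0.5466, 0.296, 0.0217]
tcp_rot: [[-0.065, 0.998, 0.001], [0.998, 0.065, 0.0], [0.0, 0.001, -1.0]]
ft_force: [0.8, -0.1, 0.9]
gripper_width: 0.0917
grasp_force: 0.0
roll 0.0006 shift [-0.0051 -0.0007  0.0693] at [0.5466 0.296  0.0217] yaw 93.72
```

```bash
python3 -m crank '{"grip":[-1,-1,-1,-1,-1,-1,-1,-1],"xyz":[[-0.0051,-0.0007,0.01],[0,0,0.02],[0,0,0.02],[0,0,0.012],[0,0,0.006],[0,0,0],[0,0,0],[0,0,0]],"roll":[0.0006,0,0,0,0,0,0,0]}'
python3 -c "
from h import *
go(.5465,.2939,-.006,93.6)"
```

```text
time_s: 78.65
tool_pos: [0.5461, 0.2939, -0.0061]
tcp_rot: [[-0.063, 0.998, 0.0], [0.998, 0.063, 0.0], [0.0, 0.0, -1.0]]
ft_force: [-0.1, 0.1, -0.4]
gripper_width: 0.0916
grasp_force: 0.0
roll 0.0001 shift [-0.0001  0.001  -0.0002] at [ 0.5461  0.2939 -0.0061] yaw 93.62
```

```bash
python3 -m crank '{"grip":[1,1,1,1,1,1,1,1,1,1],"xyz":[[0,0,0],[0,0,0],[0,0,0],[0,0,0],[0,0,0],[0,0,0],[0,0,0],[0,0,0],[0,0,0],[0,0,0]],"roll":[0,0,0,0,0,0,0,0,0,0]}' 55
python3 -m crank '{"grip":[1,1,1,1,1,1,1,1,1,1],"xyz":[[0,0,-0.01],[0,0,-0.03],[0,0,-0.05],[0,0,-0.06],[0,0,-0.07],[0,0,-0.07],[0,0,-0.05],[0,0,-0.025],[0,0,0],[0,0,0]],"roll":[0,0,0,0,0,0,0,0,0,0]}'
python3 -c "
from h import *
go(.4969,-.2931,.14,98.28)"
```

```text
time_s: 79.65
tool_pos: [0.546, 0.2937, -0.0064]
tcp_rot: [[-0.063, 0.998, 0.0], [0.998, 0.063, 0.0], [0.0, 0.0, -1.0]]
ft_force: [0.6, 1.1, -0.8]
gripper_width: 0.0355
grasp_force: 55.0
time_s: 80.65
tool_pos: [0.5456, 0.2931, 0.1394]
tcp_rot: [[-0.063, 0.998, -0.0], [0.998, 0.063, -0.001], [-0.001, -0.0, -1.0]]
ft_force: [-0.8, -0.4, -4.7]
gripper_width: 0.0355
grasp_force: 55.0
roll -0.0259 shift [-1.4327 -0.3315 -0.0016] at [0.5456 0.2931 0.1394] yaw 93.61
```

```bash
python3 -m crank '{"grip":[1,1,1,1,1,1,1,1,1,1],"xyz":[[0,0,0],[-0.04,-0.0093,0],[-0.08,-0.0185,0],[-0.08,-0.0185,0],[-0.08,-0.0185,0],[-0.08,-0.0185,0],[-0.08,-0.0185,0],[-0.08,-0.0185,0],[-0.08,-0.0185,0],[-0.08,-0.0185,0]],"roll":[-0.0259,0,0,0,0,0,0,0,0,0]}' >/dev/null
python3 -m crank '{"grip":[1,1,1,1,1,1,1,1,1,1],"xyz":[[-0.08,-0.0185,0],[-0.08,-0.0185,0],[-0.08,-0.0185,0],[-0.08,-0.0185,0],[-0.08,-0.0185,0],[-0.08,-0.0185,0],[-0.08,-0.0185,0],[-0.08,-0.0185,0],[-0.07,-0.0165,0],[-0.035,-0.0085,0]],"roll":[0,0,0,0,0,0,0,0,0,0]}' >/dev/null
python3 -m crank '{"grip":[1,1,1,1,1],"xyz":[[0,0,0],[0,0,0],[0,0,0],[0,0,0],[0,0,0]],"roll":[0,0,0,0,0]}'
python3 -c "
from h import *
im,d,K,T,p=cam('wrist'); Q=cloud(d,K,np.array(p['T_tool_cam']))*1000
m=(abs(Q[...,1])<50)&(Q[...,0]>25)&(Q[...,2]>-35)&(Q[...,2]<5)&(d>0); print('plate z',np.median(Q[m][:,2]),'edge x',np.percentile(Q[m][:,0],99.5),'y',np.percentile(Q[m][:,1],[1,99]))
m=(P:=cloud(d,K,T))[...,2]>0
save(im,'pics/w11.png'); go(.4969,-.2931,.1,98.28)"
```

```text
time_s: 83.15
tool_pos: [0.4976, -0.2882, 0.1398]
tcp_rot: [[-0.146, 0.989, 0.0], [0.989, 0.146, -0.0], [-0.0, 0.0, -1.0]]
ft_force: [0.1, 0.7, -3.3]
gripper_width: 0.0355
grasp_force: 55.0
plate z -18.818895239851127 edge x 102.59258576364185 y [-36.33344483  36.15867342]
roll 0.0005 shift [-0.0111 -0.0032  0.0995] at [ 0.4975 -0.2885  0.1398] yaw 98.37
```

```bash
python3 -m crank '{"grip":[1,1,1,1,1,1,1,1,1,1],"xyz":[[-0.011,-0.003,0.01],[0,0,0.02],[0,0,0.02],[0,0,0.02],[0,0,0.015],[0,0,0.01],[0,0,0],[0,0,0],[0,0,0],[0,0,0]],"roll":[0.0005,0,0,0,0,0,0,0,0,0]}'
python3 -c "
from h import *
go(.4969,-.2931,.056,98.28)"
```

```text
time_s: 84.2
tool_pos: [0.497, -0.2941, 0.102]
tcp_rot: [[-0.142, 0.99, 0.001], [0.99, 0.142, -0.0], [-0.001, 0.001, -1.0]]
ft_force: [0.7, -0.2, -3.4]
gripper_width: 0.0355
grasp_force: 55.0
roll -0.0005 shift [0.0025 0.0002 0.1151] at [ 0.497  -0.2941  0.102 ] yaw 98.19
```

```bash
python3 -m crank '{"grip":[1,1,1,1,1,1,1,1],"xyz":[[0.0025,0.0002,0.005],[0,0,0.01],[0,0,0.01],[0,0,0.01],[0,0,0.01],[0,0,0.005],[0,0,0],[0,0,0]],"roll":[-0.0004,0,0,0,0,0,0,0]}'
python3 -c "
from h import *
go(.4969,-.2931,.056,98.28)"
```

```text
time_s: 85.0
tool_pos: [0.4967, -0.2929, 0.0816]
tcp_rot: [[-0.144, 0.99, 0.0], [0.99, 0.144, 0.0], [0.0, 0.0, -1.0]]
ft_force: [0.3, 0.3, -3.3]
gripper_width: 0.0356
grasp_force: 55.0
roll -0.0001 shift [-0.0005  0.0004  0.0641] at [ 0.4967 -0.2929  0.0816] yaw 98.26
```

```bash
python3 -m crank '{"grip":[1,1,1,1,1,1,1,1],"xyz":[[0,0,0.01],[0,0,0.012],[0,0,0.012],[0,0,0.012],[0,0,0.008],[0,0,0.003],[0,0,0],[0,0,0]],"roll":[0,0,0,0,0,0,0,0]}'
python3 -m crank '{"grip":[1,1,1],"xyz":[[0,0,0.005],[0,0,0],[0,0,0]],"roll":[0,0,0]}'
```

```text
time_s: 85.8
tool_pos: [0.4968, -0.2929, 0.0589]
tcp_rot: [[-0.144, 0.99, 0.0], [0.99, 0.144, -0.0], [-0.0, 0.0, -1.0]]
ft_force: [0.4, 0.1, -3.5]
gripper_width: 0.0355
grasp_force: 55.0
time_s: 86.1
tool_pos: [0.4966, -0.2929, 0.0568]
tcp_rot: [[-0.144, 0.99, -0.0], [0.99, 0.144, -0.0], [0.0, -0.0, -1.0]]
ft_force: [0.3, -0.7, -3.8]
gripper_width: 0.0354
grasp_force: 55.0
```

```bash
python3 -m crank '{"grip":[1,1,1,1],"xyz":[[0,0,0.003],[0,0,0.002],[0,0,0],[0,0,0]],"roll":[0,0,0,0]}'
```

```text
time_s: 86.5
tool_pos: [0.4968, -0.293, 0.0556]
tcp_rot: [[-0.144, 0.99, 0.0], [0.99, 0.144, -0.001], [-0.001, 0.0, -1.0]]
ft_force: [-3.3, 0.7, 5.9]
gripper_width: 0.0358
grasp_force: 55.0
```

Seated at the home height with contact force. Release, lift and check.

```bash
python3 -m crank '{"grip":[-1,-1,-1,-1,-1,-1,-1,-1,-1],"xyz":[[0,0,0],[0,0,0],[0,0,0],[0,0,0],[0,0,0],[0,0,0],[0,0,0],[0,0,0],[0,0,0]],"roll":[0,0,0,0,0,0,0,0,0]}'
python3 -m crank '{"grip":[-1,-1,-1,-1,-1,-1,-1,-1,-1,-1],"xyz":[[0,0,-0.02],[0,0,-0.05],[0,0,-0.08],[0,0,-0.1],[0,0,-0.1],[0,0,-0.05],[0,0,0],[0,0,0],[0,0,0],[0,0,0]],"roll":[0,0,0,0,0,0,0,0,0,0]}'
python3 - <<'E'
from h import *
im,d,K,T,P=hub(.088,.098); m=((P[...,2]>.068)&(P[...,2]<.080)); m[232:]=0
c=max(cv2.findContours(m.astype(np.uint8),0,1)[0],key=cv2.contourArea); Q=ray(K,T,c[:,0],.074); print(cv2.minAreaRect(Q[:,:2].astype(np.float32)*1000))
q=P[m]; A=np.c_[q[:,:2]-[.497,-.294],np.ones(len(q))]; f=np.linalg.lstsq(A,q[:,2],rcond=None)[0]; print("plate z",f[2],"tilt",np.degrees(f[:2]))
t,*_=cam("top"); save(np.hstack([cv2.resize(im,(400,300)),cv2.resize(t[120:290,100:380],(400,300))]),"pics/end.png")
E
```

```text
time_s: 87.4
tool_pos: [0.4966, -0.2929, 0.0548]
tcp_rot: [[-0.144, 0.99, 0.0], [0.99, 0.144, 0.0], [0.0, 0.0, -1.0]]
ft_force: [-0.4, -0.2, -0.4]
gripper_width: 0.0916
grasp_force: 0.0
time_s: 88.4
tool_pos: [0.4957, -0.2926, 0.2135]
tcp_rot: [[-0.144, 0.99, -0.002], [0.99, 0.144, 0.001], [0.002, -0.002, -1.0]]
ft_force: [0.1, -0.4, 0.5]
gripper_width: 0.0918
grasp_force: 0.0
hub ((496.7818908691406, -293.17352294921875), (35.95991516113281, 35.80597686767578), 8.64795970916748) [ 0.4966 -0.2924  0.0944]
((494.0035400390625, -274.77105712890625), (74.10792541503906, 168.43795776367188), 8.25655746459961)
plate z 0.07452190305093769 tilt [-0.0251265  -0.00402041]
```

View pics/end.png

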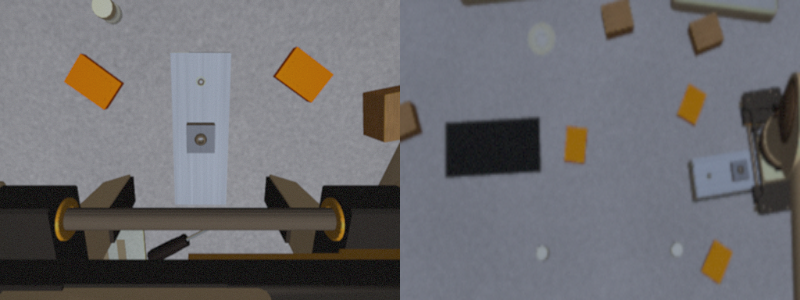

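The cover is home: the hub is at (200,138) with the shaft through it, and the pin shows in its hole at (200,82). The plate is level at 74.5 mm. No frames are left on the bench and the bystanders are unmoved.

```bash
python3 -c "
from cell import r
print(r.hand_in())"
```

```text
the job is handed in; nothing more can be done
None
```

The job is handed in: the carrier body, all three frames found on the bench and the top disc are stacked flat in the pocket in that order, and the cover is back home over shaft and pin (88 s of the 210 s used).

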